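# Fit the honing head to the bench sharpener

### The job

Build up the honing head on the upright spindle of the small bench sharpener: the slotted drive flange goes down fully home with its two slots over the turntable's two drive pins, then the stepped wooden honing wheel over the flange's hub with its narrow step upward, then the plain steel clamp ring flat on the wheel. Last, lower the winged cap over the flat-sided head of the spindle and turn it clockwise (seen from above) about a quarter turn, so that it is locked under the head with its wing crosswise to the flange's slots. Leave it all seated and released, and leave everything else on the bench standing where it is.

Things in the scene. Friction and masses are not known exactly. Their poses are not given: they have to be found in the camera images.
- spindle_seat (a point): Centre of the upper face of the dark turntable (92 mm across, 80 mm above the bench). z up the spindle, x through two domed steel drive pins, 8 mm thick, 9.5 mm high, 38 mm either side of the axis (same after a half turn). The spindle is 24 mm thick up to 66 mm above the seat. The turntable is geared and stiff (0.2 N m to turn) but may be turned
- spindle_head (a point): Centre of the top of the spindle, 86 mm above spindle_seat and turning with it; same axes. Above a 13 mm thick neck (from 66 to 78 mm over the seat) the head is 8 mm high, flat-sided, 24 mm long along x and 13 mm wide along y, bevelled on top
- sharpener: Grey bench sharpener, fixed: housing 186 (x) by 150 (y) mm, 70 mm high; origin on the bench under the spindle's axis. On its +x side stands a tool rest: a 12 mm steel bar along y, 86 mm from the axis, 120 mm long, top 146 mm above the bench, on two legs at y = +60 and -60 mm
- drive_flange: Aluminium flange: disc 104 mm across, 12 mm thick, with a hub 36 mm across on top, 48 mm high in all, 28 mm bore right through. Two open slots 14 mm wide run along its x axis from 30 mm off the centre to the rim (same after a half turn). Origin at the centre of its underside, z up through the hub. Seated, the origin is on spindle_seat
- honing_wheel: Turned wooden wheel: 116 mm across and 18 mm thick below, then a step 54 mm across, 40 mm high in all, 40 mm bore right through. Origin at the centre of its underside, z up through the step. Seated on the flange's disc, its origin is 12 mm above spindle_seat and its top 4 mm above the hub
- clamp_ring: Plain steel ring 58 mm across, 18 mm thick, 28 mm bore; origin at the centre of its underside, z up. Seated on the wheel, its origin is 52 mm above spindle_seat
- lock_cap: Black cap 58 mm across, 23 mm high, with a wing: a bar 14 mm thick, 50 mm long along x, 23 to 45 mm above the underside. Origin: centre of underside. Below is a slot 27 (x) by 16 mm in a 6 mm plate, hollow above. It drops over the head only with x along the head's x, origin then 70 mm over spindle_seat; it then turns freely 90 degrees clockwise from above to a stop (not the other way)
- brush_tin: Empty grey tin 68 mm across, 105 mm high, loose, left or right of the work: leave it. Origin at the centre of its underside (another, fixed, at the back of the bench holds brushes)
- stain_tin: Dark brown tin 56 mm across, 63 mm high, loose, left or right of the work (a like one at the back is fixed): leave it. Origin at the centre of its underside
- wax_tin: Yellow tin 72 mm across, 41 mm high, loose, behind the sharpener: leave it. Origin at the centre of its underside
- sanding_block: Sanding block 62 (x) by 105 (y) by 31 mm, loose, behind the sharpener: leave it. Origin at the centre of its underside

How it is judged:
By the outcome, as a careful person would: the job done as asked, in the order asked, and still so for the second after the job is handed in, with the robot touching nothing.
It also fails if it takes over 72 s, if anything falls off the work surface, if the arm or the gripper's body presses on something with over 40 N, if the wrist force passes 120 N, or if a joint passes its speed limit or range.

### The arm

A 7-joint arm with a two-finger parallel gripper is mounted at the origin on a cart in front of the work surface, level with it; the furniture and walls round the work are solid. World frame = base frame: x ahead of the robot, y to its left, z up, the work surface at z = 0. Lengths are in m, angles in rad, forces in N, time in s.
With the tool pointing down it reaches from about 0.425 to 0.925 m from the base axis. Payload 6.8 kg.
Tool frame: the origin (TCP) lies on the mounting face of the last link; the fingertips stand 173 mm ahead of it and the grasp point (between the pads) lies 155 mm ahead of it; z points along the fingers, y is the line along which they close (so a half turn about z gives the same grasp; the last joint's range is limited). The gripper opens to 85 mm and grips with 20 to 120 N. Pads are 22 mm wide; open, the fingers measure 114 mm over their backs; the gripper's body (76 mm by 85 mm) begins 54 mm behind the grasp point. The pads swing forward as they close: fully open they stand 13 mm farther back than shut.
Start: joints at [-1.384, 0.477, 0.022, 1.555, -0.011, 1.109, -0.083], TCP at [0.196, 0.646, 0.405] pointing down, gripper open.
Joint ranges: [-2.96, 2.96], [-0.34, 2.1], [-1.41, 1.46], [0.24, 2.44], [-1.37, 4.51], [0.17, 1.92], [-2.96, 2.96]. Speed limits (rad/s): [2.39, 2.39, 3.14, 3.14, 3.14, 3.14, 3.14].

### API

Orientations are given as a rotation vector (axis times angle).
In Python, from bench import r gives the robot as it stands.
- The arm moves only by the tool arm_command, never from a script. Its argument "plan" is a list of rows, each an object of numbers: "claw": the closure, from 0 (fully open) to 1 (shut); "tx", "ty", "tz": the shift along the tool's x, y, z in m; "ax", "ay", "az": the turn, a rotation vector about the tool's x, y, z in degrees. A call has exactly 10 rows; each row shifts and turns the commanded pose from where the row before left it, along the tool's axes as they then stand; what a row does not reach is not made up. A row lasts 1/12 s, in which the tool goes at most 41.7 mm and 7.16 degrees, less where a joint would pass 70% of its speed; a pose out of reach is approached as far as the arm can. A call is refused whole if a number of a shift passes 0.0417 or a number of a turn 7.16, either way. A call with a gripper value outside its range is refused whole. The fingers move at their own pace and stop on an object; "squeeze" is the grip in N (left out, the last holds). Time passes only in rows, so rows that do not move let the fingers close, or fill a call up. It gives the time, the measured TCP pose, the force, the opening and the grip force at its end, in the units of the state.
- r.get_obs(): the state, without advancing time (a new reading comes with each control period).
- r.grab_frame(name): name is "scene" or "top"; returns the picture (384x512x3 uint8, red, green, blue); there is no depth.
- r.camera_model(name): a dict with "fx", "fy", "cx", "cy" (pixels), "k1" (the pictures are not rectified: a ray, as slopes to the right and down, at radius r is drawn at 1 + k1 r^2 times it, then the intrinsics apply), "position" and "orientation" of the camera in the world. Camera axes: x right, y up, looking along -z (the intrinsics and any distortion apply to the point x, -y, -z); pixel columns grow to the right and rows downward; lengths in m; the calibration is good to about 2 mm. A picture is of the moment at which its call begins. camera_model takes no time and is no camera call.
- r.hand_in(): hands the job in; it is judged then, once.
Trained networks look in the newest picture that a camera, given by its name, has taken for a name from the list of things; names that differ only in an ending like _2 or _b are one class to them, and where a whole thing is asked for, a point or a joint stands for the part that bears it (a point fixed in the world has none). Each returns a list of dicts, best first, with "confidence" (0 to 1); they miss things now and then, are a little off and sometimes report something else, mostly with a low value. They report only what shows in the picture. A call takes as long as a camera call.
- r.boxes_of(target, camera): "location" ([x, y, z] in m, in the coordinates of the camera as it stood for that picture, good to about 4 mm: the middle of the surface that is visible of it).
- r.tip_of(target, camera): "location" ([x, y, z] in m, in the coordinates of the camera as it stood for that picture, good to about 4 mm: a listed point, or the origin of a listed thing).
The state is a dict: "clock": time; "joints": joint angles; "qvel": joint speeds; "tau": joint torques, N m; "tcp_pos": TCP position; "orientation": TCP orientation; "contact_force": force on the tool from outside, world axes, zero at the start; "moment": the same for the moment, N m; "grip_width": finger opening in m; "gripper_force": force on a finger pad.
Only numpy, scipy, OpenCV 4.12 (cv2) and the standard library are available. Lean on these libraries where they do the work, as an engineer would, in place of code of your own. Each camera call takes 0.05 s, during which the arm holds its last target. There are 200 camera calls.

## Working session

There is one attempt and no reset: what is moved stays moved. The work goes in short steps, Python scripts to look and compute and a tool call to move; the robot and the scene stay as the last step left them, time stands still between calls to the robot, and variables do not carry over. Pictures are saved under pics/ and viewed, at most 10 in all, crops included, and the job is handed in when it is done.

Besides the shell and the picture viewer there is one more tool, called after "Request:" by a JSON object that holds its "api" and its "payload", one argument or row to a line. arm_command: Moves the arm, as the interface text tells. Its arguments: {"type":"object","properties":{"plan":{"type":"array","items":{"type":"object","properties":{"claw":{"type":"number"},"tx":{"type":"number"},"ty":{"type":"number"},"tz":{"type":"number"},"ax":{"type":"number"},"ay":{"type":"number"},"az":{"type":"number"}}}},"squeeze":{"type":"number"}},"required":["plan"]}

```bash
mkdir -p pics; ls; cat > h.py <<'E'
import numpy as np, cv2
from scipy.spatial.transform import Rotation as R
from bench import r
def snap(n,f):
    im=r.grab_frame(n); cv2.imwrite(f,im[:,:,::-1]); return im
def w(n,p):
    m=r.camera_model(n); return RM(m['orientation']).apply(p)+np.array(m['position'])
def RM(o):
    o=np.array(o); return R.from_matrix(o) if o.shape==(3,3) else (R.from_quat(o) if o.size==4 else R.from_rotvec(o))
def pix(n,P):
    m=r.camera_model(n); c=RM(m['orientation']).inv().apply(np.atleast_2d(P)-np.array(m['position']))
    s=np.c_[c[:,0]/-c[:,2],-c[:,1]/-c[:,2]]; s=s*(1+m['k1']*(s**2).sum(1))[:,None]
    return s*[m['fx'],m['fy']]+[m['cx'],m['cy']]
def ray(n,uv,z):
    m=r.camera_model(n); d=(np.atleast_2d(uv)-[m['cx'],m['cy']])/[m['fx'],m['fy']]; s=d.copy()
    for _ in range(20): s=d/(1+m['k1']*(s**2).sum(1))[:,None]
    v=RM(m['orientation']).apply(np.c_[s[:,0],-s[:,1],-np.ones(len(s))]); p=np.array(m['position'])
    return p+v*((z-p[2])/v[:,2])[:,None]
E
python3 - <<'E'
from h import *
np.set_printoptions(precision=4,suppress=True)
for n in('scene','top'):
    print(r.camera_model(n)); snap(n,f'pics/{n}0.png')
    for t in 'spindle_seat spindle_head drive_flange honing_wheel clamp_ring lock_cap brush_tin stain_tin wax_tin sanding_block'.split():
        print(n,t,[(round(d['confidence'],2),w(n,d['location'])) for d in r.tip_of(t,n)[:2]])
o=r.get_obs();print(o)
a,b=[cv2.imread(f'pics/{n}0.png') for n in('scene','top')]
E
```

```text
pics
{'fx': 476.07500032595766, 'fy': 476.07500032595766, 'cx': 261.270784303703, 'cy': 195.51195110966847, 'k1': -0.11732372746536739, 'position': array([-0.7205, -0.9443,  0.8743]), 'orientation': array([ 1.0413, -0.5333, -0.8601])}
scene spindle_seat [(0.75, array([0.5705, 0.009 , 0.0807]))]
scene spindle_head [(0.7, array([0.5699, 0.0064, 0.1646]))]
scene drive_flange [(0.93, array([ 0.4472, -0.2914,  0.0009]))]
scene honing_wheel [(0.7, array([ 0.6018, -0.261 ,  0.0027]))]
scene clamp_ring [(0.5, array([0.6008, 0.2679, 0.0009]))]
scene lock_cap []
scene brush_tin [(0.69, array([ 0.5234, -0.4297, -0.    ]))]
scene stain_tin [(0.53, array([0.5378, 0.4037, 0.0016]))]
scene wax_tin [(0.44, array([0.7603, 0.0817, 0.0024]))]
scene sanding_block [(0.79, array([ 0.7658, -0.1493,  0.0011]))]
{'fx': 420.97976708356714, 'fy': 420.97976708356714, 'cx': 246.166259022989, 'cy': 194.18435769569987, 'k1': -0.05057597703890579, 'position': array([0.3577, 0.0066, 1.4997]), 'orientation': array([ 0.1354, -0.1251, -1.59  ])}
top spindle_seat [(0.84, array([0.5698, 0.0047, 0.0774]))]
top spindle_hea
[... 470 characters left out ...]
.4294, -0.0017])), (0.52, array([0.5424, 0.4039, 0.0011]))]
top wax_tin [(0.65, array([ 0.7592,  0.0696, -0.0044]))]
top sanding_block [(0.78, array([ 0.7682, -0.1555, -0.0006]))]
{'clock': 1.1, 'joints': array([-1.3841,  0.477 ,  0.0224,  1.5554, -0.0115,  1.1093, -0.0831]), 'qvel': array([-0.0009, -0.0002,  0.0009, -0.0008,  0.0001, -0.0015,  0.0017]), 'tau': array([  0.0011, -59.6314,   1.6065, -28.1547,   0.0124,   0.0016,
        -0.    ]), 'tcp_pos': array([0.1961, 0.6459, 0.4047]), 'orientation': array([-0.4614, -3.1075, -0.0001]), 'contact_force': array([ 0.2937,  0.1063, -0.5606]), 'moment': array([-0.0122,  0.0334, -0.004 ]), 'gripper_force': 0.0, 'grip_width': 0.08544243916979112}
```

```bash
python3 - <<'E'
import cv2
for n in('scene','top'):
    a=cv2.imread(f'pics/{n}0.png'); cv2.imwrite(f'pics/{n}0b.png',cv2.resize(a,(800,600),interpolation=cv2.INTER_CUBIC))
E
```

```text
(no output)
```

View pics/top0b.png

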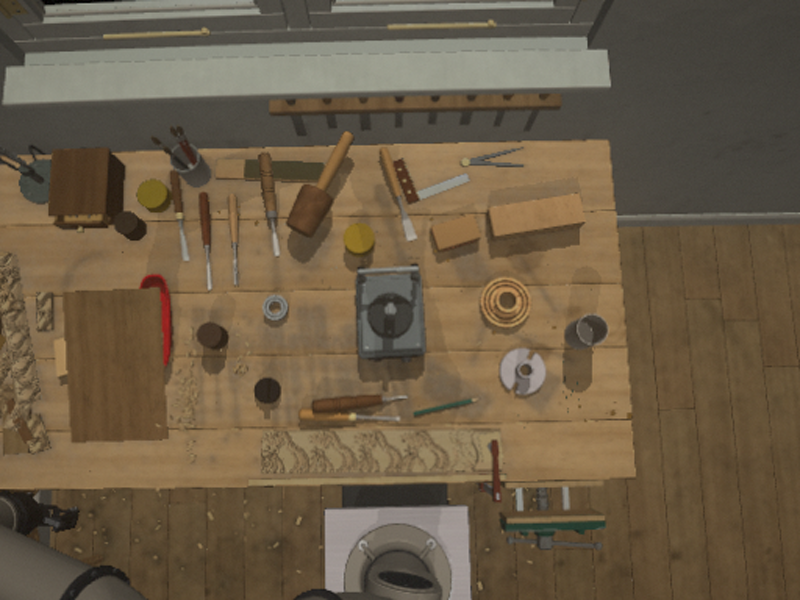

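View pics/scene0b.png

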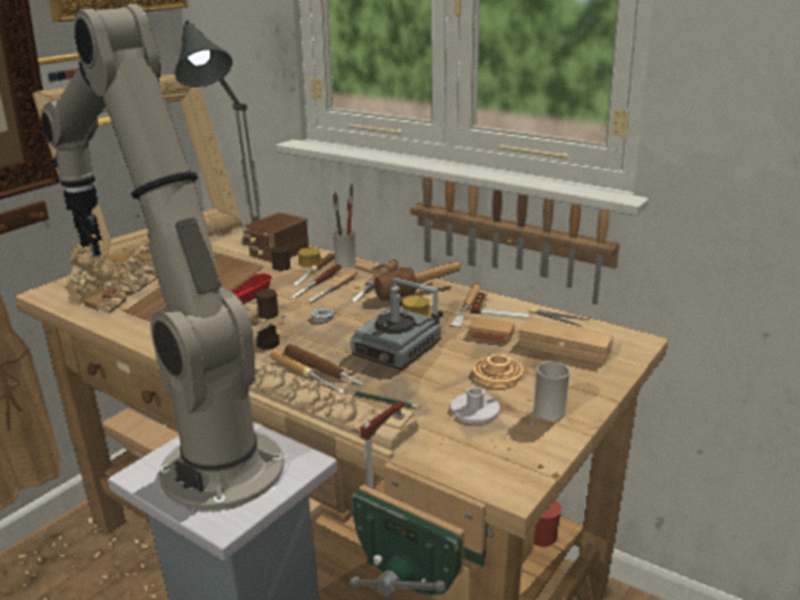

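```bash
python3 - <<'E'
from h import *
t=cv2.imread('pics/top0.png'); s=cv2.imread('pics/scene0.png')
P=dict(sp=(.57,.007,.14),fl=(.444,-.293,.03),cap=(.412,.287,.03),wh=(.604,-.262,.03),)
cs=[]
for n,i in(('top',t),('scene',s)):
    row=[]
    for k,p in P.items():
        u,v=pix(n,p)[0].round().astype(int); print(n,k,u-25,v-28)
        row.append(cv2.resize(i[v-28:v+28,u-25:u+25],(200,224),interpolation=cv2.INTER_CUBIC))
    cs.append(np.hstack(row))
m=np.vstack(cs); cv2.imwrite('pics/m1.png',m)
E
```

```text
top sp 223 171
top fl 310 209
top cap 144 222
top wh 299 164
scene sp 227 162
scene fl 279 227
scene cap 145 185
scene wh 294 204
```

View pics/m1.png

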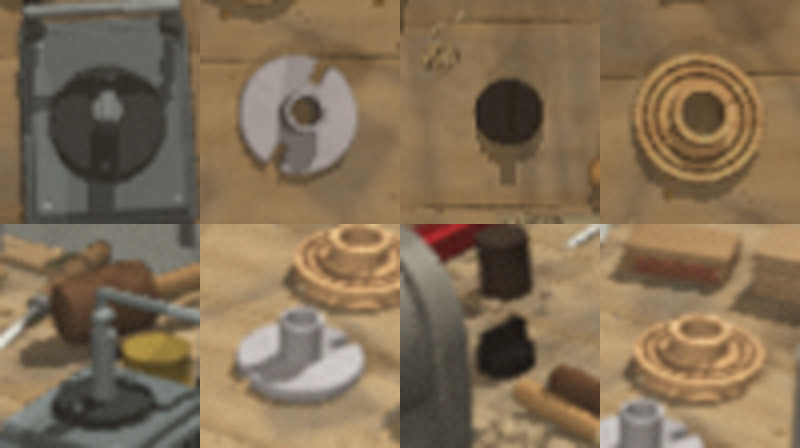

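```bash
python3 - <<'E'
from h import *
np.set_printoptions(precision=4,suppress=True)
ims=np.mean([r.grab_frame('top').astype(float) for _ in range(3)],0)[:,:,::-1]
sc=np.mean([r.grab_frame('scene').astype(float) for _ in range(3)],0)[:,:,::-1]
def tile(i,u0,v0,s,k,g):
    c=np.clip(i[v0:v0+s,u0:u0+s]*g,0,255).astype('uint8'); return cv2.resize(c,(k,k),interpolation=cv2.INTER_CUBIC)
u,v=pix('scene',(.412,.287,.03))[0].round().astype(int)
u2,v2=pix('scene',(.57,.007,.12))[0].round().astype(int); print(u-12,v-12,u2-20,v2-20)
m=np.vstack([np.hstack([tile(ims,230,182,36,300,2.0),tile(ims,157,236,28,300,4)]),np.hstack([tile(sc,u-14,v-14,28,300,4),tile(sc,u2-20,v2-20,40,300,1.8)])])
cv2.imwrite('pics/m2.png',m)
f=ray('top',[[339.5,227],[328.25,248.5]],.006); print('slots',f,np.degrees(np.arctan2(*(f[0]-f[1])[1::-1])))
for t in 'spindle_seat spindle_head drive_flange honing_wheel clamp_ring lock_cap'.split():
  for n in('top','scene'):
    L=[]
    for _ in range(2):
        d=r.tip_of(t,n)
        if d: L.append(w(n,d[0]['location']))
    print(t,n,*L)
E
```

```text
158 201 232 175
slots [[ 0.4809 -0.3154  0.006 ]
 [ 0.4061 -0.2714  0.006 ]] -30.486668264242518
spindle_seat top [0.57   0.0045 0.0788] [0.57   0.0045 0.0788]
spindle_seat scene [0.5724 0.0092 0.0772] [0.5724 0.0092 0.0772]
spindle_head top [0.5711 0.0055 0.1681] [0.5711 0.0055 0.1681]
spindle_head scene [0.5709 0.004  0.1639] [0.5709 0.004  0.1639]
drive_flange top [ 0.4441 -0.292   0.0014] [ 0.4441 -0.292   0.0014]
drive_flange scene [ 0.4453 -0.2932  0.0003] [ 0.4453 -0.2932  0.0003]
honing_wheel top [ 0.6056 -0.2621 -0.0014] [ 0.6056 -0.2621 -0.0014]
honing_wheel scene [ 0.6035 -0.2579  0.0036] [ 0.6035 -0.2579  0.0036]
clamp_ring top [0.6035 0.2672 0.0006] [0.6035 0.2672 0.0006]
clamp_ring scene [0.5993 0.2717 0.0025] [0.5993 0.2717 0.0025]
lock_cap top [ 0.4415 -0.2899 -0.0022] [ 0.4415 -0.2899 -0.0022]
lock_cap scene [0.4121 0.2853 0.0016] [0.4121 0.2853 0.0016]
```

View pics/m2.png

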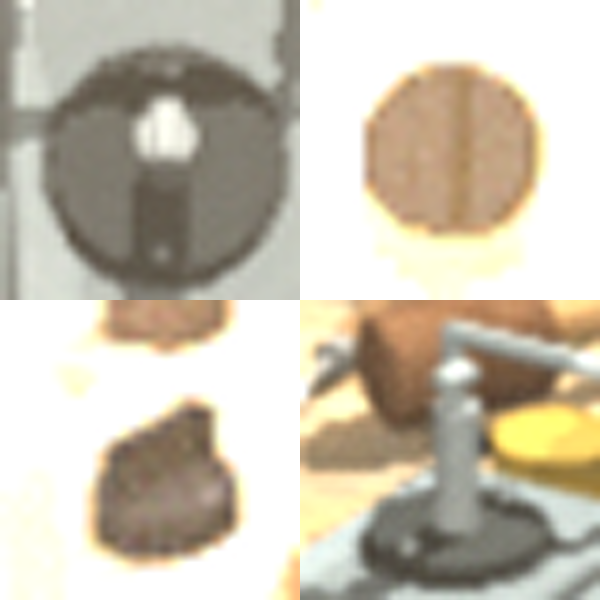

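```bash
python3 - <<'E'
from h import *
np.set_printoptions(precision=4,suppress=True)
def an(f): return np.degrees(np.arctan2(*(f[0]-f[1])[1::-1]))
f=ray('top',[[250.4,190.4],[249.6,212.4]],.0893); print('pins',f,f.mean(0),an(f))
k=28/300
f=ray('top',[[157+165*k,236+70*k],[157+160*k,236+230*k]],.03); print('cap',f,an(f))
# silhouettes: cap centre from dark mask, flange disc, ring via ray
im=r.grab_frame('top').astype(int); g=im.sum(2)
u,v=pix('top',(.412,.287,.02))[0].astype(int); m=g[v-14:v+14,u-14:u+14]<110
yy,xx=np.nonzero(m); print('cap c',ray('top',[[xx.mean()+u-14,yy.mean()+v-14]],.025),np.sqrt(m.sum()*4/np.pi))
for p,z in (((.444,-.293,.012),.012),((.602,.269,.018),.018)):
    u,v=pix('top',p)[0].astype(int); c=im[v-22:v+22,u-22:u+22]; s=(c.max(2)-c.min(2)<30)&(c.sum(2)>300)
    n,l,st,ce=cv2.connectedComponentsWithStats(s.astype('uint8')); i=1+st[1:,4].argmax(); print(st[i],ray('top',[[st[i][0]+(st[i][2]-1)/2+u-22,st[i][1]+(st[i][3]-1)/2+v-22]],z))
E
```

```text
pins [[ 0.6059 -0.0015  0.0893]
 [ 0.5306  0.003   0.0893]] [0.5683 0.0007 0.0893] -3.4354358819033854
cap [[0.4384 0.2744 0.03  ]
 [0.3868 0.2758 0.03  ]] -1.574643384262412
cap c [[0.4121 0.2757 0.025 ]] 5.863230142835039
[  8   8  29  30 575] [[ 0.4439 -0.2926  0.012 ]]
[ 16  15  16  16 148] [[0.6027 0.2663 0.018 ]]
```

Request:
{"api": "arm_command", "payload": {
  "plan": [
    {"tx": 0,"az": -5},
    {"az": -5},
    {"az": -5},
    {"az": -1.5},
    {},
    {},
    {},
    {},
    {},
    {}
  ],
  "squeeze": 40
}}

```text
invalid input at $.plan[0]: expected keys claw, tx, ty, tz, ax, ay, az
```

Request:
{"api": "arm_command", "payload": {
  "plan": [
    {"claw": 0,"tx": 0,"ty": 0,"tz": 0,"ax": 0,"ay": 0,"az": -5.7},
    {"claw": 0,"tx": 0,"ty": 0,"tz": 0,"ax": 0,"ay": 0,"az": -5.6},
    {"claw": 0,"tx": 0,"ty": 0,"tz": 0,"ax": 0,"ay": 0,"az": -5.6},
    {"claw": 0,"tx": -0.0208,"ty": -0.0357,"tz": 0,"ax": 0,"ay": 0,"az": 0},
    {"claw": 0,"tx": -0.0208,"ty": -0.0357,"tz": 0,"ax": 0,"ay": 0,"az": 0},
    {"claw": 0,"tx": -0.0208,"ty": -0.0357,"tz": 0,"ax": 0,"ay": 0,"az": 0},
    {"claw": 0,"tx": -0.0208,"ty": -0.0357,"tz": 0,"ax": 0,"ay": 0,"az": 0},
    {"claw": 0,"tx": -0.0208,"ty": -0.0357,"tz": 0,"ax": 0,"ay": 0,"az": 0},
    {"claw": 0,"tx": -0.0208,"ty": -0.0357,"tz": 0,"ax": 0,"ay": 0,"az": 0},
    {"claw": 0,"tx": -0.0208,"ty": -0.0357,"tz": 0,"ax": 0,"ay": 0,"az": 0}
  ],
  "squeeze": 20
}}

```text
clock: 3.48
tcp_pos: [0.3425, 0.3941, 0.405]
orientation: [-0.0, 3.141, 0.001]
contact_force: [0.1, -0.1, 0.2]
grip_width: 0.0852
gripper_force: 0.0
```

Request:
{"api": "arm_command", "payload": {
  "plan": [
    {"claw": 0,"tx": -0.021,"ty": -0.0359,"tz": 0,"ax": 0,"ay": 0,"az": 0},
    {"claw": 0,"tx": -0.021,"ty": -0.0359,"tz": 0,"ax": 0,"ay": 0,"az": 0},
    {"claw": 0,"tx": -0.021,"ty": -0.0359,"tz": 0,"ax": 0,"ay": 0,"az": 0},
    {"claw": 0,"tx": -0.021,"ty": -0.0359,"tz": 0,"ax": 0,"ay": 0,"az": 0},
    {"claw": 0,"tx": -0.021,"ty": -0.0359,"tz": 0,"ax": 0,"ay": 0,"az": 0},
    {"claw": 0,"tx": -0.021,"ty": -0.0359,"tz": 0,"ax": 0,"ay": 0,"az": 0},
    {"claw": 0,"tx": -0.021,"ty": -0.0359,"tz": 0,"ax": 0,"ay": 0,"az": 0},
    {"claw": 0,"tx": -0.021,"ty": -0.0359,"tz": 0,"ax": 0,"ay": 0,"az": 0},
    {"claw": 0,"tx": -0.021,"ty": -0.0359,"tz": 0,"ax": 0,"ay": 0,"az": 0},
    {"claw": 0,"tx": -0.021,"ty": -0.0359,"tz": 0,"ax": 0,"ay": 0,"az": 0}
  ]
}}

```text
clock: 4.32
tcp_pos: [0.5525, 0.0351, 0.4051]
orientation: [-0.001, 3.141, 0.001]
contact_force: [0.1, 0.5, -0.1]
grip_width: 0.0852
gripper_force: 0.0
```

Request:
{"api": "arm_command", "payload": {
  "plan": [
    {"claw": 0,"tx": -0.0175,"ty": -0.0305,"tz": 0,"ax": 0,"ay": 0,"az": 0},
    {"claw": 0,"tx": 0,"ty": 0,"tz": 0.038,"ax": 0,"ay": 0,"az": 0},
    {"claw": 0,"tx": 0,"ty": 0,"tz": 0.038,"ax": 0,"ay": 0,"az": 0},
    {"claw": 0.3,"tx": 0,"ty": 0,"tz": 0.038,"ax": 0,"ay": 0,"az": 0},
    {"claw": 1,"tx": 0,"ty": 0,"tz": 0,"ax": 0,"ay": 0,"az": 0},
    {"claw": 1,"tx": 0,"ty": 0,"tz": 0,"ax": 0,"ay": 0,"az": 0},
    {"claw": 1,"tx": 0,"ty": 0,"tz": 0,"ax": 0,"ay": 0,"az": 0},
    {"claw": 1,"tx": 0,"ty": 0,"tz": 0,"ax": 0,"ay": 0,"az": 0},
    {"claw": 1,"tx": 0,"ty": 0,"tz": 0,"ax": 0,"ay": 0,"az": 0},
    {"claw": 1,"tx": 0,"ty": 0,"tz": 0,"ax": 0,"ay": 0,"az": 0}
  ],
  "squeeze": 20
}}

```text
clock: 5.15
tcp_pos: [0.5703, 0.0036, 0.2938]
orientation: [0.004, 3.136, -0.004]
contact_force: [-0.3, -7.9, 1.3]
grip_width: 0.0233
gripper_force: 22.1
```

Request:
{"api": "arm_command", "payload": {
  "plan": [
    {"claw": 0.4,"tx": 0,"ty": -0.001,"tz": 0,"ax": 0,"ay": 0,"az": 0},
    {"claw": 0.4,"tx": 0,"ty": 0,"tz": 0,"ax": 0,"ay": 0,"az": 0},
    {"claw": 0.4,"tx": 0,"ty": 0,"tz": 0,"ax": 0,"ay": 0,"az": 7},
    {"claw": 0.4,"tx": 0,"ty": 0,"tz": 0,"ax": 0,"ay": 0,"az": 7},
    {"claw": 0.4,"tx": 0,"ty": 0,"tz": 0,"ax": 0,"ay": 0,"az": 7},
    {"claw": 0.4,"tx": 0,"ty": 0,"tz": 0,"ax": 0,"ay": 0,"az": 7},
    {"claw": 0.4,"tx": 0,"ty": 0,"tz": 0,"ax": 0,"ay": 0,"az": 7},
    {"claw": 0.4,"tx": 0,"ty": 0,"tz": 0,"ax": 0,"ay": 0,"az": 7},
    {"claw": 0.4,"tx": 0,"ty": 0,"tz": 0,"ax": 0,"ay": 0,"az": 7},
    {"claw": 0.4,"tx": 0,"ty": 0,"tz": 0,"ax": 0,"ay": 0,"az": 7}
  ]
}}

```text
clock: 5.98
tcp_pos: [0.5698, 0.0064, 0.292]
orientation: [1.481, 2.769, 0.004]
contact_force: [0.8, 0.2, -0.0]
grip_width: 0.0515
gripper_force: 0.0
```

Request:
{"api": "arm_command", "payload": {
  "plan": [
    {"claw": 0.4,"tx": 0,"ty": 0,"tz": 0,"ax": 0,"ay": 0,"az": 7},
    {"claw": 0.4,"tx": 0,"ty": 0,"tz": 0,"ax": 0,"ay": 0,"az": 7},
    {"claw": 0.5,"tx": 0,"ty": 0,"tz": 0,"ax": 0,"ay": 0,"az": 7},
    {"claw": 1,"tx": 0,"ty": 0,"tz": 0,"ax": 0,"ay": 0,"az": 7},
    {"claw": 1,"tx": 0,"ty": 0,"tz": 0,"ax": 0,"ay": 0,"az": 0},
    {"claw": 1,"tx": 0,"ty": 0,"tz": 0,"ax": 0,"ay": 0,"az": 0},
    {"claw": 1,"tx": 0,"ty": 0,"tz": 0,"ax": 0,"ay": 0,"az": 0},
    {"claw": 1,"tx": 0,"ty": 0,"tz": 0,"ax": 0,"ay": 0,"az": 0},
    {"claw": 1,"tx": 0,"ty": 0,"tz": 0,"ax": 0,"ay": 0,"az": 0},
    {"claw": 1,"tx": 0,"ty": 0,"tz": 0,"ax": 0,"ay": 0,"az": 0}
  ]
}}

```text
clock: 6.82
tcp_pos: [0.5694, 0.0065, 0.2918]
orientation: [-2.097, -2.338, -0.003]
contact_force: [-3.0, 1.0, 6.3]
grip_width: 0.0234
gripper_force: 19.7
```

```bash
python3 - <<'E'
from h import *
o=r.get_obs(); Q=RM(o['orientation']); print(o['tcp_pos'],Q.as_matrix().round(4),o['tcp_pos']+Q.apply([0,0,.153]),o['joints'],o['contact_force'],o['grip_width'])
E
```

```text
[0.56938844 0.00652137 0.29181845] [[-1.085e-01  9.941e-01  3.000e-04]
 [ 9.941e-01  1.085e-01  2.400e-03]
 [ 2.400e-03  5.000e-04 -1.000e+00]] [0.56943018 0.0068953  0.13881891] [-0.61335749  0.51521337  0.6524099   1.94499479 -0.42498469  0.81999717
  0.38141895] [-3.03141794  0.98715158  6.32538632] 0.023364601334336713
```

Request:
{"api": "arm_command", "payload": {
  "plan": [
    {"claw": 0.25,"tx": 0,"ty": 0,"tz": 0,"ax": 0,"ay": 0,"az": 0},
    {"claw": 0.25,"tx": 0,"ty": 0,"tz": -0.0375,"ax": 0,"ay": 0,"az": 0},
    {"claw": 0.25,"tx": 0,"ty": 0,"tz": -0.0375,"ax": 0,"ay": 0,"az": 0},
    {"claw": 0.25,"tx": -0.0354,"ty": -0.0196,"tz": 0,"ax": 0,"ay": 0,"az": 0},
    {"claw": 0.25,"tx": -0.0354,"ty": -0.0196,"tz": 0,"ax": 0,"ay": 0,"az": 0},
    {"claw": 0.25,"tx": -0.0354,"ty": -0.0196,"tz": 0,"ax": 0,"ay": 0,"az": 0},
    {"claw": 0.25,"tx": -0.0354,"ty": -0.0196,"tz": 0,"ax": 0,"ay": 0,"az": 0},
    {"claw": 0.25,"tx": -0.0354,"ty": -0.0196,"tz": 0,"ax": 0,"ay": 0,"az": 0},
    {"claw": 0.25,"tx": -0.0354,"ty": -0.0196,"tz": 0,"ax": 0,"ay": 0,"az": 0},
    {"claw": 0.25,"tx": -0.0354,"ty": -0.0196,"tz": 0,"ax": 0,"ay": 0,"az": 0}
  ]
}}

```text
clock: 7.65
tcp_pos: [0.458, -0.2568, 0.3664]
orientation: [2.097, 2.337, 0.002]
contact_force: [0.7, -0.8, -0.0]
grip_width: 0.0641
gripper_force: 0.0
```

Request:
{"api": "arm_command", "payload": {
  "plan": [
    {"claw": 0.25,"tx": -0.0354,"ty": -0.0196,"tz": 0,"ax": 0,"ay": 0,"az": 0},
    {"claw": 0.25,"tx": 0,"ty": 0,"tz": 0.03,"ax": 0,"ay": 0,"az": 0},
    {"claw": 0.25,"tx": 0,"ty": 0,"tz": 0.03,"ax": 0,"ay": 0,"az": 0},
    {"claw": 0.25,"tx": 0,"ty": 0,"tz": 0.03,"ax": 0,"ay": 0,"az": 0},
    {"claw": 0.25,"tx": 0,"ty": 0,"tz": 0,"ax": 0,"ay": 0,"az": 0},
    {"claw": 0.25,"tx": 0,"ty": 0,"tz": 0,"ax": 0,"ay": 0,"az": 0},
    {"claw": 0.25,"tx": 0,"ty": 0,"tz": 0,"ax": 0,"ay": 0,"az": 0},
    {"claw": 0.25,"tx": 0,"ty": 0,"tz": 0,"ax": 0,"ay": 0,"az": 0},
    {"claw": 0.25,"tx": 0,"ty": 0,"tz": 0,"ax": 0,"ay": 0,"az": 0},
    {"claw": 0.25,"tx": 0,"ty": 0,"tz": 0,"ax": 0,"ay": 0,"az": 0}
  ]
}}

```text
clock: 8.48
tcp_pos: [0.4435, -0.2926, 0.277]
orientation: [2.1, 2.334, 0.002]
contact_force: [0.4, -0.5, -1.1]
grip_width: 0.0639
gripper_force: 0.0
```

Request:
{"api": "arm_command", "payload": {
  "plan": [
    {"claw": 0.25,"tx": 0,"ty": 0,"tz": 0.041,"ax": 0,"ay": 0,"az": 0},
    {"claw": 0.25,"tx": 0,"ty": 0,"tz": 0.041,"ax": 0,"ay": 0,"az": 0},
    {"claw": 0.4,"tx": 0,"ty": 0,"tz": 0,"ax": 0,"ay": 0,"az": 0},
    {"claw": 1,"tx": 0,"ty": 0,"tz": 0,"ax": 0,"ay": 0,"az": 0},
    {"claw": 1,"tx": 0,"ty": 0,"tz": 0,"ax": 0,"ay": 0,"az": 0},
    {"claw": 1,"tx": 0,"ty": 0,"tz": 0,"ax": 0,"ay": 0,"az": 0},
    {"claw": 1,"tx": 0,"ty": 0,"tz": 0,"ax": 0,"ay": 0,"az": 0},
    {"claw": 1,"tx": 0,"ty": 0,"tz": 0,"ax": 0,"ay": 0,"az": 0},
    {"claw": 0.3,"tx": 0,"ty": 0,"tz": 0,"ax": 0,"ay": 0,"az": 0},
    {"claw": 0.3,"tx": 0,"ty": 0,"tz": 0,"ax": 0,"ay": 0,"az": 0}
  ]
}}

```text
clock: 9.32
tcp_pos: [0.4434, -0.2927, 0.1945]
orientation: [2.101, 2.334, 0.001]
contact_force: [-0.0, -0.4, 0.2]
grip_width: 0.058
gripper_force: 0.0
```

Request:
{"api": "arm_command", "payload": {
  "plan": [
    {"claw": 0.3,"tx": 0,"ty": 0,"tz": 0,"ax": 0,"ay": 0,"az": 7},
    {"claw": 0.3,"tx": 0,"ty": 0,"tz": 0,"ax": 0,"ay": 0,"az": 7},
    {"claw": 0.3,"tx": 0,"ty": 0,"tz": 0,"ax": 0,"ay": 0,"az": 7},
    {"claw": 0.3,"tx": 0,"ty": 0,"tz": 0,"ax": 0,"ay": 0,"az": 7},
    {"claw": 0.3,"tx": 0,"ty": 0,"tz": 0,"ax": 0,"ay": 0,"az": 7},
    {"claw": 0.3,"tx": 0,"ty": 0,"tz": 0,"ax": 0,"ay": 0,"az": 7},
    {"claw": 0.3,"tx": 0,"ty": 0,"tz": 0,"ax": 0,"ay": 0,"az": 7},
    {"claw": 0.3,"tx": 0,"ty": 0,"tz": 0,"ax": 0,"ay": 0,"az": 7},
    {"claw": 0.3,"tx": 0,"ty": 0,"tz": 0,"ax": 0,"ay": 0,"az": 7},
    {"claw": 0.3,"tx": 0,"ty": 0,"tz": 0,"ax": 0,"ay": 0,"az": 7}
  ]
}}

```text
clock: 10.15
tcp_pos: [0.4433, -0.2925, 0.1941]
orientation: [3.063, 0.698, 0.001]
contact_force: [0.0, -0.4, -0.2]
grip_width: 0.0596
gripper_force: 0.0
```

Request:
{"api": "arm_command", "payload": {
  "plan": [
    {"claw": 1,"tx": 0,"ty": 0,"tz": 0,"ax": 0,"ay": 0,"az": 0},
    {"claw": 1,"tx": 0,"ty": 0,"tz": 0,"ax": 0,"ay": 0,"az": 0},
    {"claw": 1,"tx": 0,"ty": 0,"tz": 0,"ax": 0,"ay": 0,"az": 0},
    {"claw": 1,"tx": 0,"ty": 0,"tz": 0,"ax": 0,"ay": 0,"az": 0},
    {"claw": 1,"tx": 0,"ty": 0,"tz": 0,"ax": 0,"ay": 0,"az": 0},
    {"claw": 1,"tx": 0,"ty": 0,"tz": 0,"ax": 0,"ay": 0,"az": 0},
    {"claw": 1,"tx": 0,"ty": 0,"tz": -0.02,"ax": 0,"ay": 0,"az": 0},
    {"claw": 1,"tx": 0,"ty": 0,"tz": -0.04,"ax": 0,"ay": 0,"az": 0},
    {"claw": 1,"tx": 0,"ty": 0,"tz": -0.04,"ax": 0,"ay": 0,"az": 0},
    {"claw": 1,"tx": 0,"ty": 0,"tz": -0.04,"ax": 0,"ay": 0,"az": 0}
  ],
  "squeeze": 70
}}

```text
clock: 10.98
tcp_pos: [0.4422, -0.2923, 0.3346]
orientation: [-3.059, -0.709, 0.003]
contact_force: [1.7, -0.8, -4.0]
grip_width: 0.0338
gripper_force: 70.9
```

```bash
python3 - <<'E'
from h import *
o=r.get_obs(); Q=RM(o['orientation']); print(o['tcp_pos'],Q.as_matrix().round(4),o['contact_force'],o['grip_width'])
im=r.grab_frame('top')[:,:,::-1]; p=o['tcp_pos']; u,v=pix('top',p+[0,0,-.18])[0].round().astype(int); print(u,v)
c=cv2.resize(im[v-32:v+32,u-32:u+32],(560,560),interpolation=cv2.INTER_CUBIC); cv2.imwrite('pics/fl2.png',np.clip(c*1.4,0,255))
E
```

```text
[ 0.44222315 -0.29234391  0.3346197 ] [[ 0.8979  0.4402 -0.0021]
 [ 0.4402 -0.8979  0.0011]
 [-0.0014 -0.0019 -1.    ]] [ 1.69595847 -0.8062136  -4.04356525] 0.03383092349585249
343 235[ WARN:0@0.933] global loadsave.cpp:1063 imwrite_ Unsupported depth image for selected encoder is fallbacked to CV_8U.
```

View pics/fl2.png

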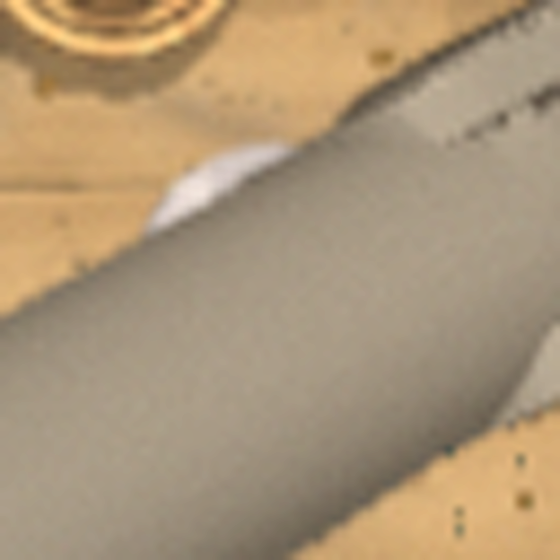

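```bash
python3 - <<'E'
from h import *
im=cv2.imread('pics/top0.png').astype(np.float32)
def prof(c,z,rs,a):
    P=np.array([[c[0]+q*np.cos(t),c[1]+q*np.sin(t),z] for q in rs for t in np.radians(a)]); uv=pix('top',P).astype(np.float32)
    s=cv2.remap(im,uv[:,0].reshape(len(rs),-1),uv[:,1].reshape(len(rs),-1),cv2.INTER_LINEAR)
    return s
a=np.arange(-90,270,3)
s=prof((.444,-.2924),.012,[.036,.04,.044,.048],a); sat=(s[...,2]-s[...,0]).mean(0)
for lo in(-60,120):
    m=(a>=lo)&(a<=lo+60); wgt=np.clip(sat[m]-25,0,None); print('slot',(wgt*a[m]).sum()/wgt.sum(), sat[m].astype(int))
s=prof((.5698,.0032),.088,[.036,.038,.040],a).sum(2).mean(0)
for lo in(-30,150):
    m=(a>=lo)&(a<=lo+57); print('pin',list(zip(a[m],s[m].astype(int))))
E
```

```text
slot -28.294254926533714 [15 15 15 15 15 15 15 18 26 42 53 53 43 28 18 15 14 14 14 14 13]
slot 149.83747398045298 [15 15 14 14 15 15 16 21 31 42 46 41 30 20 15 13 13 13 13 13 13]
pin [(np.int64(-30), np.int64(135)), (np.int64(-27), np.int64(131)), (np.int64(-24), np.int64(132)), (np.int64(-21), np.int64(137)), (np.int64(-18), np.int64(140)), (np.int64(-15), np.int64(146)), (np.int64(-12), np.int64(166)), (np.int64(-9), np.int64(183)), (np.int64(-6), np.int64(192)), (np.int64(-3), np.int64(184)), (np.int64(0), np.int64(171)), (np.int64(3), np.int64(161)), (np.int64(6), np.int64(156)), (np.int64(9), np.int64(161)), (np.int64(12), np.int64(155)), (np.int64(15), np.int64(142)), (np.int64(18), np.int64(136)), (np.int64(21), np.int64(135)), (np.int64(24), np.int64(135)), (np.int64(27), np.int64(134))]
pin [(np.int64(150), np.int64(181)), (np.int64(153), np.int64(173)), (np.int64(156), np.int64(161)), (np.int64(159), np.int64(146)), (np.int64(162), np.int64(133)), (np.int64(165), np.int64(134)), (np.int64(168), np.int64(138)), (np.int64(171), np.int64(154)), (np.int64(174), np.int64(168)), (np.int64(177), np.int64(181)), (np.int64(180), np.int64(166)), (np.int64(183), np.int64(150)), (np.int64(186), np.int64(137)), (np.int64(189), np.int64(137)), (np.int64(192), np.int64(148)), (np.int64(195), np.int64(164)), (np.int64(198), np.int64(180)), (np.int64(201), np.int64(182)), (np.int64(204), np.int64(180)), (np.int64(207), np.int64(181))]
```

Request:
{"api": "arm_command", "payload": {
  "plan": [
    {"claw": 1,"tx": 0,"ty": 0,"tz": -0.0125,"ax": 0,"ay": 0,"az": -6.25},
    {"claw": 1,"tx": 0,"ty": 0,"tz": -0.0125,"ax": 0,"ay": 0,"az": -6.25},
    {"claw": 1,"tx": 0,"ty": 0,"tz": -0.0125,"ax": 0,"ay": 0,"az": -6.25},
    {"claw": 1,"tx": 0,"ty": 0,"tz": -0.0125,"ax": 0,"ay": 0,"az": -6.25},
    {"claw": 1,"tx": 0.0388,"ty": -0.0108,"tz": 0,"ax": 0,"ay": 0,"az": 0},
    {"claw": 1,"tx": 0.0388,"ty": -0.0108,"tz": 0,"ax": 0,"ay": 0,"az": 0},
    {"claw": 1,"tx": 0.0388,"ty": -0.0108,"tz": 0,"ax": 0,"ay": 0,"az": 0},
    {"claw": 1,"tx": 0.0388,"ty": -0.0108,"tz": 0,"ax": 0,"ay": 0,"az": 0},
    {"claw": 1,"tx": 0.0388,"ty": -0.0108,"tz": 0,"ax": 0,"ay": 0,"az": 0},
    {"claw": 1,"tx": 0.0388,"ty": -0.0108,"tz": 0,"ax": 0,"ay": 0,"az": 0}
  ]
}}

```text
clock: 11.87
tcp_pos: [0.5391, -0.0689, 0.3833]
orientation: [-2.833, -1.356, 0.0]
contact_force: [0.5, -0.1, -2.9]
grip_width: 0.0338
gripper_force: 70.9
```

Request:
{"api": "arm_command", "payload": {
  "plan": [
    {"claw": 1,"tx": 0.0388,"ty": -0.0108,"tz": 0,"ax": 0,"ay": 0,"az": 0},
    {"claw": 1,"tx": 0.0388,"ty": -0.0108,"tz": 0,"ax": 0,"ay": 0,"az": 0},
    {"claw": 1,"tx": 0,"ty": 0,"tz": 0,"ax": 0,"ay": 0,"az": 0},
    {"claw": 1,"tx": 0,"ty": 0,"tz": 0,"ax": 0,"ay": 0,"az": 0},
    {"claw": 1,"tx": 0,"ty": 0,"tz": 0,"ax": 0,"ay": 0,"az": 0},
    {"claw": 1,"tx": 0,"ty": 0,"tz": 0,"ax": 0,"ay": 0,"az": 0},
    {"claw": 1,"tx": 0,"ty": 0,"tz": 0,"ax": 0,"ay": 0,"az": 0},
    {"claw": 1,"tx": 0,"ty": 0,"tz": 0,"ax": 0,"ay": 0,"az": 0},
    {"claw": 1,"tx": 0,"ty": 0,"tz": 0,"ax": 0,"ay": 0,"az": 0},
    {"claw": 1,"tx": 0,"ty": 0,"tz": 0,"ax": 0,"ay": 0,"az": 0}
  ]
}}

```text
clock: 12.7
tcp_pos: [0.571, 0.0026, 0.3838]
orientation: [-2.836, -1.352, -0.0]
contact_force: [0.0, 0.7, -2.0]
grip_width: 0.0337
gripper_force: 70.9
```

```bash
cat > st.py <<'E'
from h import *
np.set_printoptions(precision=4,suppress=True)
o=r.get_obs(); Q=RM(o['orientation']).as_matrix(); g=o['tcp_pos']+Q@[0,0,.153]
print(o['clock'],'tcp',o['tcp_pos'],'grasp',g,'yawx',np.degrees(np.arctan2(Q[1,0],Q[0,0])).round(2),'F',o['contact_force'],'M',o['moment'],'w',o['grip_width'],'j',o['joints'])
import sys
if len(sys.argv)>2:
    d=Q.T@np.array([float(sys.argv[1])-g[0],float(sys.argv[2])-g[1],0]); print('to target tool xyz',d)
E
python3 - .5698 .0032 < st.py
python3 - <<'E'
from h import *
im=snap('scene','pics/s3.png')[:,:,::-1]; u,v=pix('scene',(.57,.003,.16))[0].astype(int); print(u,v)
c=im[v-35:v+35,u-45:u+45]; cv2.imwrite('pics/s3c.png',cv2.resize(np.clip(c.astype(float)*1.3,0,255).astype('uint8'),(720,560),interpolation=cv2.INTER_CUBIC))
E
```

```text
12.7 tcp [0.571  0.0026 0.3838] grasp [0.5711 0.0026 0.2308] yawx 50.96 F [ 0.0097  0.6758 -1.9587] M [0.0084 0.0046 0.0012] w 0.033661534063944676 j [-0.9068  0.5495  1.1118  1.879  -0.563   1.0711 -0.2489]
to target tool xyz [-0.0003 -0.0014  0.    ]
252 185
```

View pics/s3c.png

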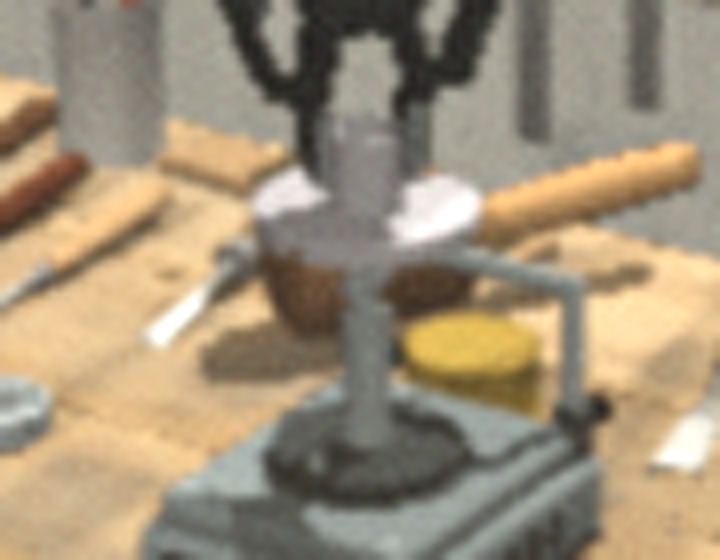

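Request:
{"api": "arm_command", "payload": {
  "plan": [
    {"claw": 1,"tx": -0.0003,"ty": -0.0014,"tz": 0,"ax": 0,"ay": 0,"az": 0},
    {"claw": 1,"tx": 0,"ty": 0,"tz": 0.01,"ax": 0,"ay": 0,"az": 0},
    {"claw": 1,"tx": 0,"ty": 0,"tz": 0.01,"ax": 0,"ay": 0,"az": 0},
    {"claw": 1,"tx": 0,"ty": 0,"tz": 0.006,"ax": 0,"ay": 0,"az": 0},
    {"claw": 1,"tx": 0,"ty": 0,"tz": 0.006,"ax": 0,"ay": 0,"az": 0},
    {"claw": 1,"tx": 0,"ty": 0,"tz": 0.006,"ax": 0,"ay": 0,"az": 0},
    {"claw": 1,"tx": 0,"ty": 0,"tz": 0.006,"ax": 0,"ay": 0,"az": 0},
    {"claw": 1,"tx": 0,"ty": 0,"tz": 0,"ax": 0,"ay": 0,"az": 0},
    {"claw": 1,"tx": 0,"ty": 0,"tz": 0,"ax": 0,"ay": 0,"az": 0},
    {"claw": 1,"tx": 0,"ty": 0,"tz": 0,"ax": 0,"ay": 0,"az": 0}
  ]
}}

```text
clock: 13.58
tcp_pos: [0.5701, 0.0036, 0.3399]
orientation: [2.835, 1.352, 0.001]
contact_force: [-0.6, 0.2, -2.6]
grip_width: 0.0338
gripper_force: 70.9
```

Request:
{"api": "arm_command", "payload": {
  "plan": [
    {"claw": 1,"tx": 0,"ty": 0,"tz": 0.01,"ax": 0,"ay": 0,"az": 0},
    {"claw": 1,"tx": 0,"ty": 0,"tz": 0.01,"ax": 0,"ay": 0,"az": 0},
    {"claw": 1,"tx": 0,"ty": 0,"tz": 0.01,"ax": 0,"ay": 0,"az": 0},
    {"claw": 1,"tx": 0,"ty": 0,"tz": 0.01,"ax": 0,"ay": 0,"az": 0},
    {"claw": 1,"tx": 0,"ty": 0,"tz": 0.006,"ax": 0,"ay": 0,"az": 0},
    {"claw": 1,"tx": 0,"ty": 0,"tz": 0.005,"ax": 0,"ay": 0,"az": 0},
    {"claw": 1,"tx": 0,"ty": 0,"tz": 0.004,"ax": 0,"ay": 0,"az": 0},
    {"claw": 1,"tx": 0,"ty": 0,"tz": 0.003,"ax": 0,"ay": 0,"az": 0},
    {"claw": 1,"tx": 0,"ty": 0,"tz": 0,"ax": 0,"ay": 0,"az": 0},
    {"claw": 1,"tx": 0,"ty": 0,"tz": 0,"ax": 0,"ay": 0,"az": 0}
  ]
}}

```text
clock: 14.42
tcp_pos: [0.57, 0.0037, 0.2818]
orientation: [2.835, 1.352, 0.0]
contact_force: [0.7, 0.2, -2.9]
grip_width: 0.034
gripper_force: 71.0
```

Request:
{"api": "arm_command", "payload": {
  "plan": [
    {"claw": 1,"tx": 0,"ty": 0,"tz": 0.002,"ax": 0,"ay": 0,"az": 0},
    {"claw": 1,"tx": 0,"ty": 0,"tz": 0.002,"ax": 0,"ay": 0,"az": 0},
    {"claw": 1,"tx": 0,"ty": 0,"tz": 0.002,"ax": 0,"ay": 0,"az": 0},
    {"claw": 1,"tx": 0,"ty": 0,"tz": 0.002,"ax": 0,"ay": 0,"az": 0},
    {"claw": 1,"tx": 0,"ty": 0,"tz": 0.001,"ax": 0,"ay": 0,"az": 0},
    {"claw": 1,"tx": 0,"ty": 0,"tz": 0,"ax": 0,"ay": 0,"az": 0},
    {"claw": 1,"tx": 0,"ty": 0,"tz": 0,"ax": 0,"ay": 0,"az": 0},
    {"claw": 1,"tx": 0,"ty": 0,"tz": 0,"ax": 0,"ay": 0,"az": 0},
    {"claw": 1,"tx": 0,"ty": 0,"tz": 0,"ax": 0,"ay": 0,"az": 0},
    {"claw": 1,"tx": 0,"ty": 0,"tz": 0,"ax": 0,"ay": 0,"az": 0}
  ]
}}

```text
clock: 15.25
tcp_pos: [0.57, 0.0035, 0.2743]
orientation: [-2.834, -1.352, -0.002]
contact_force: [-6.9, 2.0, 16.3]
grip_width: 0.0336
gripper_force: 73.0
```

```bash
python3 - .5698 .0032 < st.py
```

```text
15.25 tcp [0.57   0.0035 0.2743] grasp [0.57   0.0038 0.1213] yawx 51.0 F [-6.9214  1.9721 16.261 ] M [0.3017 1.415  0.0263] w 0.033606309276627014 j [-0.7946  0.6715  0.9532  1.965  -0.7172  0.8859 -0.1372]
to target tool xyz [-0.0006  0.0002 -0.    ]
```

Request:
{"api": "arm_command", "payload": {
  "plan": [
    {"claw": 0,"tx": 0,"ty": 0,"tz": 0,"ax": 0,"ay": 0,"az": 0},
    {"claw": 0,"tx": 0,"ty": 0,"tz": 0,"ax": 0,"ay": 0,"az": 0},
    {"claw": 0,"tx": 0,"ty": 0,"tz": -0.04,"ax": 0,"ay": 0,"az": 0},
    {"claw": 0,"tx": 0,"ty": 0,"tz": -0.04,"ax": 0,"ay": 0,"az": 0},
    {"claw": 0,"tx": -0.0262,"ty": 0.0277,"tz": 0,"ax": 0,"ay": 0,"az": 0},
    {"claw": 0,"tx": -0.0262,"ty": 0.0277,"tz": 0,"ax": 0,"ay": 0,"az": 0},
    {"claw": 0,"tx": -0.0262,"ty": 0.0277,"tz": 0,"ax": 0,"ay": 0,"az": 0},
    {"claw": 0,"tx": -0.0262,"ty": 0.0277,"tz": 0,"ax": 0,"ay": 0,"az": 0},
    {"claw": 0,"tx": -0.0262,"ty": 0.0277,"tz": 0,"ax": 0,"ay": 0,"az": 0},
    {"claw": 0,"tx": -0.0262,"ty": 0.0277,"tz": 0,"ax": 0,"ay": 0,"az": 0}
  ],
  "squeeze": 20
}}

```text
clock: 16.08
tcp_pos: [0.6003, -0.2247, 0.3527]
orientation: [2.835, 1.353, 0.001]
contact_force: [0.6, 0.8, 1.1]
grip_width: 0.0853
gripper_force: 0.0
```

```bash
python3 - .605 -.261 < st.py
python3 - <<'E'
from h import *
im=snap('top','pics/t4.png')[:,:,::-1]; s=snap('scene','pics/s4.png')[:,:,::-1]
for t in('drive_flange','honing_wheel'):
  for n in('top','scene'): print(t,n,[(round(d['confidence'],2),w(n,d['location']).round(4)) for d in r.tip_of(t,n)[:1]])
T=[]
for n,i in(('top',im),('scene',s)):
    u,v=pix(n,(.57,.003,.1))[0].astype(int); T.append(cv2.resize(i[v-25:v+25,u-25:u+25],(400,400),interpolation=cv2.INTER_CUBIC))
cv2.imwrite('pics/m4.png',np.hstack(T))
E
```

```text
16.0833 tcp [ 0.6003 -0.2247  0.3527] grasp [ 0.6004 -0.2247  0.1997] yawx 51.03 F [0.6146 0.7703 1.0829] M [ 0.0577 -0.09    0.0154] w 0.08531508227806538 j [-0.3875  0.6681  0.9786  1.7362 -0.6221  1.0808  0.1199]
to target tool xyz [-0.0253  0.0264  0.    ]
drive_flange top [(0.65, array([0.5702, 0.0053, 0.078 ]))]
drive_flange scene [(0.8, array([0.5696, 0.0059, 0.0799]))]
honing_wheel top [(0.54, array([ 6.067e-01, -2.642e-01,  6.000e-04]))]
honing_wheel scene [(0.8, array([ 0.6024, -0.2587,  0.0014]))]
```

View pics/m4.png

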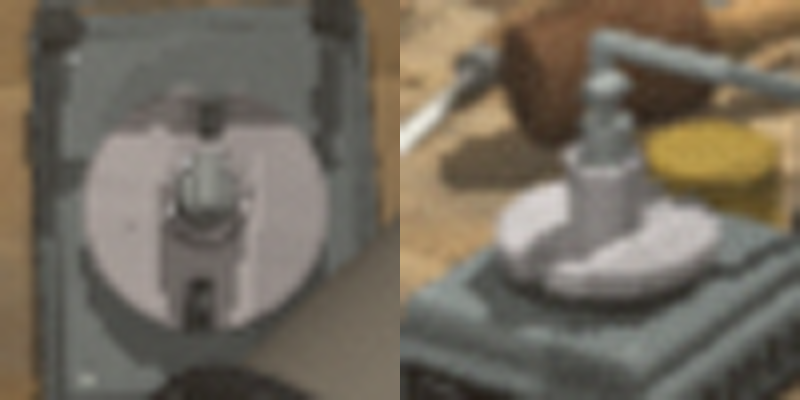

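Request:
{"api": "arm_command", "payload": {
  "plan": [
    {"claw": 0,"tx": -0.0253,"ty": 0.0264,"tz": 0,"ax": 0,"ay": 0,"az": 0},
    {"claw": 0,"tx": 0,"ty": 0,"tz": 0.041,"ax": 0,"ay": 0,"az": 0},
    {"claw": 0,"tx": 0,"ty": 0,"tz": 0.041,"ax": 0,"ay": 0,"az": 0},
    {"claw": 0,"tx": 0,"ty": 0,"tz": 0.041,"ax": 0,"ay": 0,"az": 0},
    {"claw": 0,"tx": 0,"ty": 0,"tz": 0.0395,"ax": 0,"ay": 0,"az": 0},
    {"claw": 0.2,"tx": 0,"ty": 0,"tz": 0,"ax": 0,"ay": 0,"az": 0},
    {"claw": 1,"tx": 0,"ty": 0,"tz": 0,"ax": 0,"ay": 0,"az": 0},
    {"claw": 1,"tx": 0,"ty": 0,"tz": 0,"ax": 0,"ay": 0,"az": 0},
    {"claw": 1,"tx": 0,"ty": 0,"tz": 0,"ax": 0,"ay": 0,"az": 0},
    {"claw": 1,"tx": 0,"ty": 0,"tz": 0,"ax": 0,"ay": 0,"az": 0}
  ],
  "squeeze": 20
}}

```text
clock: 17.22
tcp_pos: [0.6054, -0.2591, 0.1923]
orientation: [2.834, 1.353, 0.003]
contact_force: [0.5, -0.5, -1.2]
grip_width: 0.0531
gripper_force: 21.7
```

Request:
{"api": "arm_command", "payload": {
  "plan": [
    {"claw": 0.1,"tx": 0,"ty": 0,"tz": 0,"ax": 0,"ay": 0,"az": 0},
    {"claw": 0.1,"tx": 0,"ty": 0,"tz": 0,"ax": 0,"ay": 0,"az": 0},
    {"claw": 0.1,"tx": 0,"ty": 0,"tz": 0,"ax": 0,"ay": 0,"az": -7},
    {"claw": 0.1,"tx": 0,"ty": 0,"tz": 0,"ax": 0,"ay": 0,"az": -7},
    {"claw": 0.1,"tx": 0,"ty": 0,"tz": 0,"ax": 0,"ay": 0,"az": -7},
    {"claw": 0.1,"tx": 0,"ty": 0,"tz": 0,"ax": 0,"ay": 0,"az": -7},
    {"claw": 0.1,"tx": 0,"ty": 0,"tz": 0,"ax": 0,"ay": 0,"az": -7},
    {"claw": 0.1,"tx": 0,"ty": 0,"tz": 0,"ax": 0,"ay": 0,"az": -7},
    {"claw": 0.1,"tx": 0,"ty": 0,"tz": 0,"ax": 0,"ay": 0,"az": -7},
    {"claw": 0.1,"tx": 0,"ty": 0,"tz": 0,"ax": 0,"ay": 0,"az": -7}
  ]
}}

```text
clock: 18.05
tcp_pos: [0.6049, -0.2596, 0.191]
orientation: [1.861, 2.53, 0.0]
contact_force: [-0.7, -0.1, 0.2]
grip_width: 0.0768
gripper_force: 0.0
```

Request:
{"api": "arm_command", "payload": {
  "plan": [
    {"claw": 0.1,"tx": 0,"ty": 0,"tz": 0,"ax": 0,"ay": 0,"az": -7},
    {"claw": 0.1,"tx": 0,"ty": 0,"tz": 0,"ax": 0,"ay": 0,"az": -7},
    {"claw": 0.3,"tx": 0,"ty": 0,"tz": 0,"ax": 0,"ay": 0,"az": 0},
    {"claw": 1,"tx": 0,"ty": 0,"tz": 0,"ax": 0,"ay": 0,"az": 0},
    {"claw": 1,"tx": 0,"ty": 0,"tz": 0,"ax": 0,"ay": 0,"az": 0},
    {"claw": 1,"tx": 0,"ty": 0,"tz": 0,"ax": 0,"ay": 0,"az": 0},
    {"claw": 1,"tx": 0,"ty": 0,"tz": 0,"ax": 0,"ay": 0,"az": 0},
    {"claw": 1,"tx": 0,"ty": 0,"tz": -0.02,"ax": 0,"ay": 0,"az": 0},
    {"claw": 1,"tx": 0,"ty": 0,"tz": -0.04,"ax": 0,"ay": 0,"az": 0},
    {"claw": 1,"tx": 0,"ty": 0,"tz": -0.04,"ax": 0,"ay": 0,"az": 0}
  ],
  "squeeze": 60
}}

```text
clock: 18.88
tcp_pos: [0.6039, -0.2584, 0.2893]
orientation: [-1.549, -2.727, 0.002]
contact_force: [1.7, -0.6, -2.0]
grip_width: 0.0517
gripper_force: 64.3
```

```bash
python3 - .5698 .0032 < st.py
```

```text
18.8833 tcp [ 0.6039 -0.2584  0.2893] grasp [ 0.6031 -0.2582  0.1363] yawx 120.79 F [ 1.732  -0.5622 -1.9843] M [-0.0356 -0.1428 -0.0272] w 0.05171107992120391 j [-0.092   0.6355  0.5806  1.7258 -0.423   0.9137  1.2014]
to target tool xyz [0.2416 0.1052 0.0005]
```

Request:
{"api": "arm_command", "payload": {
  "plan": [
    {"claw": 1,"tx": 0,"ty": 0,"tz": -0.032,"ax": 0,"ay": 0,"az": 0},
    {"claw": 1,"tx": 0,"ty": 0,"tz": -0.032,"ax": 0,"ay": 0,"az": 0},
    {"claw": 1,"tx": 0,"ty": 0,"tz": -0.032,"ax": 0,"ay": 0,"az": 0},
    {"claw": 1,"tx": 0.0345,"ty": 0.015,"tz": 0,"ax": 0,"ay": 0,"az": 0},
    {"claw": 1,"tx": 0.0345,"ty": 0.015,"tz": 0,"ax": 0,"ay": 0,"az": 0},
    {"claw": 1,"tx": 0.0345,"ty": 0.015,"tz": 0,"ax": 0,"ay": 0,"az": 0},
    {"claw": 1,"tx": 0.0345,"ty": 0.015,"tz": 0,"ax": 0,"ay": 0,"az": 0},
    {"claw": 1,"tx": 0.0345,"ty": 0.015,"tz": 0,"ax": 0,"ay": 0,"az": 0},
    {"claw": 1,"tx": 0.0345,"ty": 0.015,"tz": 0,"ax": 0,"ay": 0,"az": 0},
    {"claw": 1,"tx": 0.0345,"ty": 0.015,"tz": 0,"ax": 0,"ay": 0,"az": 0}
  ]
}}

```text
clock: 19.72
tcp_pos: [0.5694, 0.0036, 0.3858]
orientation: [-1.552, -2.73, 0.0]
contact_force: [0.6, 0.1, -2.7]
grip_width: 0.0515
gripper_force: 64.3
```

Request:
{"api": "arm_command", "payload": {
  "plan": [
    {"claw": 1,"tx": 0,"ty": 0,"tz": 0,"ax": 0,"ay": 0,"az": 0},
    {"claw": 1,"tx": 0,"ty": 0,"tz": 0,"ax": 0,"ay": 0,"az": 0},
    {"claw": 1,"tx": 0,"ty": 0,"tz": 0,"ax": 0,"ay": 0,"az": 0},
    {"claw": 1,"tx": 0,"ty": 0,"tz": 0,"ax": 0,"ay": 0,"az": 0},
    {"claw": 1,"tx": 0,"ty": 0,"tz": 0,"ax": 0,"ay": 0,"az": 0},
    {"claw": 1,"tx": 0,"ty": 0,"tz": 0,"ax": 0,"ay": 0,"az": 0},
    {"claw": 1,"tx": 0,"ty": 0,"tz": 0,"ax": 0,"ay": 0,"az": 0},
    {"claw": 1,"tx": 0,"ty": 0,"tz": 0,"ax": 0,"ay": 0,"az": 0},
    {"claw": 1,"tx": 0,"ty": 0,"tz": 0,"ax": 0,"ay": 0,"az": 0},
    {"claw": 1,"tx": 0,"ty": 0,"tz": 0,"ax": 0,"ay": 0,"az": 0}
  ]
}}

```text
clock: 20.55
tcp_pos: [0.5704, 0.0017, 0.3862]
orientation: [-1.547, -2.734, -0.0]
contact_force: [-0.6, 0.6, -3.7]
grip_width: 0.0523
gripper_force: 64.3
```

```bash
python3 - .5698 .0032 < st.py
```

```text
20.55 tcp [0.5704 0.0017 0.3862] grasp [0.5703 0.0017 0.2332] yawx 120.99 F [-0.5753  0.5905 -3.6671] M [0.0131 0.0043 0.0186] w 0.0523197115189033 j [-0.6131  0.3726  0.6419  1.8631 -0.2636  0.9913  0.6827]
to target tool xyz [0.0016 0.0003 0.    ]
```

Request:
{"api": "arm_command", "payload": {
  "plan": [
    {"claw": 1,"tx": 0.0017,"ty": 0.0004,"tz": 0,"ax": 0,"ay": 0,"az": 0},
    {"claw": 1,"tx": 0,"ty": 0,"tz": 0.01,"ax": 0,"ay": 0,"az": 0},
    {"claw": 1,"tx": 0,"ty": 0,"tz": 0.01,"ax": 0,"ay": 0,"az": 0},
    {"claw": 1,"tx": 0,"ty": 0,"tz": 0.01,"ax": 0,"ay": 0,"az": 0},
    {"claw": 1,"tx": 0,"ty": 0,"tz": 0.01,"ax": 0,"ay": 0,"az": 0},
    {"claw": 1,"tx": 0,"ty": 0,"tz": 0.01,"ax": 0,"ay": 0,"az": 0},
    {"claw": 1,"tx": 0,"ty": 0,"tz": 0.008,"ax": 0,"ay": 0,"az": 0},
    {"claw": 1,"tx": 0,"ty": 0,"tz": 0.004,"ax": 0,"ay": 0,"az": 0},
    {"claw": 1,"tx": 0,"ty": 0,"tz": 0.004,"ax": 0,"ay": 0,"az": 0},
    {"claw": 1,"tx": 0,"ty": 0,"tz": 0.002,"ax": 0,"ay": 0,"az": 0}
  ]
}}

```text
clock: 21.38
tcp_pos: [0.5698, 0.0034, 0.3177]
orientation: [-1.547, -2.734, 0.001]
contact_force: [-0.0, 0.1, -3.6]
grip_width: 0.0516
gripper_force: 64.4
```

```bash
python3 - .5699 .0034 < st.py
```

```text
21.3833 tcp [0.5698 0.0034 0.3177] grasp [0.5698 0.0034 0.1647] yawx 121.0 F [-0.0353  0.0561 -3.5548] M [-0.0089 -0.0876  0.0545] w 0.05159426685125121 j [-0.5709  0.4596  0.5942  1.9231 -0.3343  0.8579  0.7381]
to target tool xyz [-0.0001  0.0001 -0.    ]
```

Request:
{"api": "arm_command", "payload": {
  "plan": [
    {"claw": 1,"tx": 0,"ty": 0,"tz": 0.003,"ax": 0,"ay": 0,"az": 0},
    {"claw": 1,"tx": 0,"ty": 0,"tz": 0.004,"ax": 0,"ay": 0,"az": 0},
    {"claw": 1,"tx": 0,"ty": 0,"tz": 0.005,"ax": 0,"ay": 0,"az": 0},
    {"claw": 1,"tx": 0,"ty": 0,"tz": 0.006,"ax": 0,"ay": 0,"az": 0},
    {"claw": 1,"tx": 0,"ty": 0,"tz": 0.006,"ax": 0,"ay": 0,"az": 0},
    {"claw": 1,"tx": 0,"ty": 0,"tz": 0.004,"ax": 0,"ay": 0,"az": 0},
    {"claw": 1,"tx": 0,"ty": 0,"tz": 0.003,"ax": 0,"ay": 0,"az": 0},
    {"claw": 1,"tx": 0,"ty": 0,"tz": 0.002,"ax": 0,"ay": 0,"az": 0},
    {"claw": 1,"tx": 0,"ty": 0,"tz": 0.001,"ax": 0,"ay": 0,"az": 0},
    {"claw": 1,"tx": 0,"ty": 0,"tz": 0,"ax": 0,"ay": 0,"az": 0}
  ]
}}

```text
clock: 22.22
tcp_pos: [0.5698, 0.0034, 0.284]
orientation: [-1.547, -2.734, 0.0]
contact_force: [0.4, 0.5, -4.0]
grip_width: 0.052
gripper_force: 64.3
```

```bash
python3 - .5699 .0034 < st.py
```

```text
22.2167 tcp [0.5698 0.0034 0.284 ] grasp [0.5698 0.0034 0.131 ] yawx 121.0 F [ 0.4175  0.5125 -3.9742] M [0.0355 0.0312 0.0121] w 0.051953963337246147 j [-0.5448  0.5064  0.5639  1.9451 -0.3721  0.7938  0.7686]
to target tool xyz [-0.0001  0.0001 -0.    ]
```

Request:
{"api": "arm_command", "payload": {
  "plan": [
    {"claw": 1,"tx": 0,"ty": 0,"tz": 0.0015,"ax": 0,"ay": 0,"az": 0},
    {"claw": 1,"tx": 0,"ty": 0,"tz": 0,"ax": 0,"ay": 0,"az": 0},
    {"claw": 0,"tx": 0,"ty": 0,"tz": 0,"ax": 0,"ay": 0,"az": 0},
    {"claw": 0,"tx": 0,"ty": 0,"tz": 0,"ax": 0,"ay": 0,"az": 0},
    {"claw": 0,"tx": 0,"ty": 0,"tz": 0,"ax": 0,"ay": 0,"az": 0},
    {"claw": 0,"tx": 0,"ty": 0,"tz": -0.035,"ax": 0,"ay": 0,"az": 0},
    {"claw": 0,"tx": 0,"ty": 0,"tz": -0.035,"ax": 0,"ay": 0,"az": 0},
    {"claw": 0,"tx": 0.03,"ty": 0.0234,"tz": 0,"ax": 0,"ay": 0,"az": 0},
    {"claw": 0,"tx": 0.03,"ty": 0.0234,"tz": 0,"ax": 0,"ay": 0,"az": 0},
    {"claw": 0,"tx": 0.03,"ty": 0.0234,"tz": 0,"ax": 0,"ay": 0,"az": 0}
  ],
  "squeeze": 20
}}

```text
clock: 23.05
tcp_pos: [0.584, 0.1176, 0.354]
orientation: [1.549, 2.732, 0.004]
contact_force: [1.1, 0.8, -1.0]
grip_width: 0.0857
gripper_force: 0.0
```

Request:
{"api": "arm_command", "payload": {
  "plan": [
    {"claw": 0,"tx": 0.03,"ty": 0.0234,"tz": 0,"ax": 0,"ay": 0,"az": 0},
    {"claw": 0,"tx": 0.03,"ty": 0.0234,"tz": 0,"ax": 0,"ay": 0,"az": 0},
    {"claw": 0,"tx": 0.03,"ty": 0.0234,"tz": 0,"ax": 0,"ay": 0,"az": 0},
    {"claw": 0,"tx": 0.03,"ty": 0.0234,"tz": 0,"ax": 0,"ay": 0,"az": 0},
    {"claw": 0,"tx": 0,"ty": 0,"tz": 0.04,"ax": 0,"ay": 0,"az": 0},
    {"claw": 0,"tx": 0,"ty": 0,"tz": 0.04,"ax": 0,"ay": 0,"az": 0},
    {"claw": 0,"tx": 0,"ty": 0,"tz": 0.04,"ax": 0,"ay": 0,"az": 0},
    {"claw": 0,"tx": 0,"ty": 0,"tz": 0,"ax": 0,"ay": 0,"az": 0},
    {"claw": 0,"tx": 0,"ty": 0,"tz": 0,"ax": 0,"ay": 0,"az": 0},
    {"claw": 0,"tx": 0,"ty": 0,"tz": 0,"ax": 0,"ay": 0,"az": 0}
  ]
}}

```text
clock: 23.88
tcp_pos: [0.6032, 0.2677, 0.2348]
orientation: [1.547, 2.732, 0.003]
contact_force: [1.0, 0.8, 0.0]
grip_width: 0.0854
gripper_force: 0.0
```

```bash
python3 - .6025 .268 < st.py
python3 - <<'E'
from h import *
im=snap('top','pics/t5.png')[:,:,::-1]; s=snap('scene','pics/s5.png')[:,:,::-1]
for t in('honing_wheel','clamp_ring','lock_cap'):
  for n in('top','scene'): print(t,n,[(round(d['confidence'],2),w(n,d['location']).round(4)) for d in r.tip_of(t,n)[:1]])
T=[]
for n,i in(('top',im),('scene',s)):
    u,v=pix(n,(.57,.003,.1))[0].astype(int); T.append(cv2.resize(i[v-25:v+25,u-25:u+25],(400,400),interpolation=cv2.INTER_CUBIC))
cv2.imwrite('pics/m5.png',np.hstack(T))
E
```

```text
23.8833 tcp [0.6032 0.2677 0.2348] grasp [0.6036 0.2678 0.0818] yawx 120.97 F [1.047  0.8378 0.0149] M [-0.0063 -0.0335 -0.0231] w 0.08536695928800832 j [-0.8521  0.6926  0.49    1.7444 -0.4274  0.8096  0.3815]
to target tool xyz [ 0.0007 -0.0008 -0.    ]
honing_wheel top [(0.85, array([0.5735, 0.0008, 0.091 ]))]
honing_wheel scene [(0.65, array([0.5987, 0.2712, 0.0009]))]
clamp_ring top [(0.48, array([ 6.028e-01,  2.661e-01, -5.000e-04]))]
clamp_ring scene [(0.53, array([5.975e-01, 2.686e-01, 1.000e-04]))]
lock_cap top [(0.68, array([0.4116, 0.2863, 0.0024]))]
lock_cap scene [(0.49, array([0.4099, 0.2846, 0.0047]))]
```

View pics/m5.png

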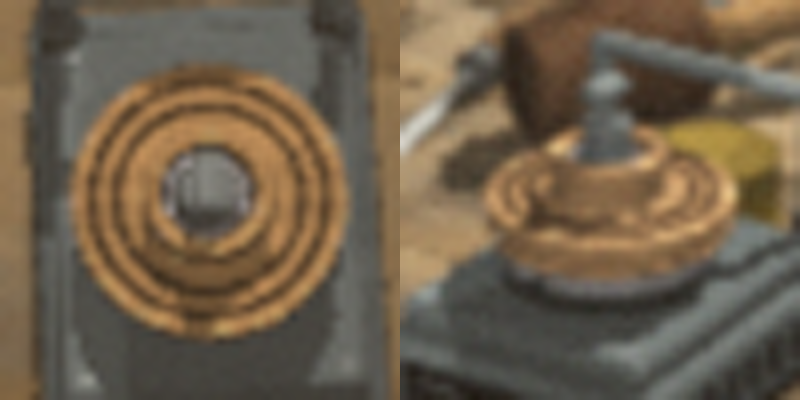

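Request:
{"api": "arm_command", "payload": {
  "plan": [
    {"claw": 0,"tx": 0.0005,"ty": -0.0015,"tz": 0.022,"ax": 0,"ay": 0,"az": 0},
    {"claw": 0,"tx": 0,"ty": 0,"tz": 0.022,"ax": 0,"ay": 0,"az": 0},
    {"claw": 0,"tx": 0,"ty": 0,"tz": 0.02,"ax": 0,"ay": 0,"az": 0},
    {"claw": 0.2,"tx": 0,"ty": 0,"tz": 0,"ax": 0,"ay": 0,"az": 0},
    {"claw": 1,"tx": 0,"ty": 0,"tz": 0,"ax": 0,"ay": 0,"az": 0},
    {"claw": 1,"tx": 0,"ty": 0,"tz": 0,"ax": 0,"ay": 0,"az": 0},
    {"claw": 1,"tx": 0,"ty": 0,"tz": 0,"ax": 0,"ay": 0,"az": 0},
    {"claw": 1,"tx": 0,"ty": 0,"tz": 0,"ax": 0,"ay": 0,"az": 0},
    {"claw": 1,"tx": 0,"ty": 0,"tz": 0,"ax": 0,"ay": 0,"az": 0},
    {"claw": 0.05,"tx": 0,"ty": 0,"tz": 0,"ax": 0,"ay": 0,"az": 0}
  ],
  "squeeze": 20
}}

```text
clock: 25.12
tcp_pos: [0.6007, 0.2676, 0.1694]
orientation: [1.546, 2.734, 0.002]
contact_force: [0.5, 0.1, 0.3]
grip_width: 0.0675
gripper_force: 0.0
```

Request:
{"api": "arm_command", "payload": {
  "plan": [
    {"claw": 0.05,"tx": 0,"ty": 0,"tz": 0,"ax": 0,"ay": 0,"az": 0},
    {"claw": 0.05,"tx": 0,"ty": 0,"tz": 0,"ax": 0,"ay": 0,"az": 7},
    {"claw": 0.05,"tx": 0,"ty": 0,"tz": 0,"ax": 0,"ay": 0,"az": 7},
    {"claw": 0.05,"tx": 0,"ty": 0,"tz": 0,"ax": 0,"ay": 0,"az": 7},
    {"claw": 0.05,"tx": 0,"ty": 0,"tz": 0,"ax": 0,"ay": 0,"az": 7},
    {"claw": 0.05,"tx": 0,"ty": 0,"tz": 0,"ax": 0,"ay": 0,"az": 7},
    {"claw": 0.05,"tx": 0,"ty": 0,"tz": 0,"ax": 0,"ay": 0,"az": 7},
    {"claw": 0.05,"tx": 0,"ty": 0,"tz": 0,"ax": 0,"ay": 0,"az": 7},
    {"claw": 0.05,"tx": 0,"ty": 0,"tz": 0,"ax": 0,"ay": 0,"az": 7},
    {"claw": 0.05,"tx": 0,"ty": 0,"tz": 0,"ax": 0,"ay": 0,"az": 7}
  ]
}}

```text
clock: 25.95
tcp_pos: [0.6006, 0.2677, 0.169]
orientation: [-2.752, -1.515, -0.001]
contact_force: [-0.4, -0.9, -0.0]
grip_width: 0.0811
gripper_force: 0.0
```

Request:
{"api": "arm_command", "payload": {
  "plan": [
    {"claw": 0.2,"tx": 0,"ty": 0,"tz": 0,"ax": 0,"ay": 0,"az": 0},
    {"claw": 1,"tx": 0,"ty": 0,"tz": 0,"ax": 0,"ay": 0,"az": 0},
    {"claw": 1,"tx": 0,"ty": 0,"tz": 0,"ax": 0,"ay": 0,"az": 0},
    {"claw": 1,"tx": 0,"ty": 0,"tz": 0,"ax": 0,"ay": 0,"az": 0},
    {"claw": 1,"tx": 0,"ty": 0,"tz": 0,"ax": 0,"ay": 0,"az": 0},
    {"claw": 1,"tx": 0,"ty": 0,"tz": 0,"ax": 0,"ay": 0,"az": 0},
    {"claw": 1,"tx": 0,"ty": 0,"tz": -0.02,"ax": 0,"ay": 0,"az": 0},
    {"claw": 1,"tx": 0,"ty": 0,"tz": -0.04,"ax": 0,"ay": 0,"az": 0},
    {"claw": 1,"tx": 0,"ty": 0,"tz": -0.04,"ax": 0,"ay": 0,"az": 0},
    {"claw": 1,"tx": 0,"ty": 0,"tz": -0.04,"ax": 0,"ay": 0,"az": 0}
  ],
  "squeeze": 70
}}

```text
clock: 26.78
tcp_pos: [0.6, 0.2671, 0.3096]
orientation: [2.745, 1.527, -0.003]
contact_force: [1.4, 1.3, -1.5]
grip_width: 0.0552
gripper_force: 75.0
```

```bash
python3 - .5698 .0034 < st.py
```

```text
26.7833 tcp [0.6    0.2671 0.3096] grasp [0.5998 0.2669 0.1566] yawx 58.16 F [ 1.4029  1.2752 -1.4776] M [ 0.041  -0.0391 -0.0363] w 0.05522410013186337 j [-1.0814  0.7023  0.8571  1.7248 -0.6151  1.0079 -0.553 ]
to target tool xyz [-0.2397  0.1135  0.0003]
```

Request:
{"api": "arm_command", "payload": {
  "plan": [
    {"claw": 1,"tx": 0,"ty": 0,"tz": -0.023,"ax": 0,"ay": 0,"az": 0},
    {"claw": 1,"tx": 0,"ty": 0,"tz": -0.023,"ax": 0,"ay": 0,"az": 0},
    {"claw": 1,"tx": -0.0342,"ty": 0.0162,"tz": 0,"ax": 0,"ay": 0,"az": 0},
    {"claw": 1,"tx": -0.0342,"ty": 0.0162,"tz": 0,"ax": 0,"ay": 0,"az": 0},
    {"claw": 1,"tx": -0.0342,"ty": 0.0162,"tz": 0,"ax": 0,"ay": 0,"az": 0},
    {"claw": 1,"tx": -0.0342,"ty": 0.0162,"tz": 0,"ax": 0,"ay": 0,"az": 0},
    {"claw": 1,"tx": -0.0342,"ty": 0.0162,"tz": 0,"ax": 0,"ay": 0,"az": 0},
    {"claw": 1,"tx": -0.0342,"ty": 0.0162,"tz": 0,"ax": 0,"ay": 0,"az": 0},
    {"claw": 1,"tx": -0.0342,"ty": 0.0162,"tz": 0,"ax": 0,"ay": 0,"az": 0},
    {"claw": 1,"tx": 0,"ty": 0,"tz": 0,"ax": 0,"ay": 0,"az": 0}
  ]
}}

```text
clock: 27.62
tcp_pos: [0.5675, -0.005, 0.3555]
orientation: [2.752, 1.509, -0.002]
contact_force: [-0.9, -1.2, -1.9]
grip_width: 0.0552
gripper_force: 75.0
```

Request:
{"api": "arm_command", "payload": {
  "plan": [
    {"claw": 1,"tx": 0,"ty": 0,"tz": 0,"ax": 0,"ay": 0,"az": 0},
    {"claw": 1,"tx": 0,"ty": 0,"tz": 0,"ax": 0,"ay": 0,"az": 0},
    {"claw": 1,"tx": 0,"ty": 0,"tz": 0,"ax": 0,"ay": 0,"az": 0},
    {"claw": 1,"tx": 0,"ty": 0,"tz": 0,"ax": 0,"ay": 0,"az": 0},
    {"claw": 1,"tx": 0,"ty": 0,"tz": 0,"ax": 0,"ay": 0,"az": 0},
    {"claw": 1,"tx": 0,"ty": 0,"tz": 0,"ax": 0,"ay": 0,"az": 0},
    {"claw": 1,"tx": 0,"ty": 0,"tz": 0,"ax": 0,"ay": 0,"az": 0},
    {"claw": 1,"tx": 0,"ty": 0,"tz": 0,"ax": 0,"ay": 0,"az": 0},
    {"claw": 1,"tx": 0,"ty": 0,"tz": 0,"ax": 0,"ay": 0,"az": 0},
    {"claw": 1,"tx": 0,"ty": 0,"tz": 0,"ax": 0,"ay": 0,"az": 0}
  ]
}}

```text
clock: 28.45
tcp_pos: [0.5698, 0.0044, 0.3547]
orientation: [2.747, 1.523, -0.0]
contact_force: [0.7, -0.1, -1.3]
grip_width: 0.0551
gripper_force: 75.0
```

```bash
python3 - .5698 .0034 < st.py
```

```text
28.45 tcp [0.5698 0.0044 0.3547] grasp [0.5698 0.0044 0.2017] yawx 58.01 F [ 0.6787 -0.147  -1.3052] M [ 0.0212 -0.0261 -0.0311] w 0.05507937828506698 j [-0.8122  0.5121  0.9439  1.9054 -0.4984  0.9791 -0.1983]
to target tool xyz [-0.0009  0.0005  0.    ]
```

Request:
{"api": "arm_command", "payload": {
  "plan": [
    {"claw": 1,"tx": -0.0009,"ty": 0.0005,"tz": 0.005,"ax": 0,"ay": 0,"az": 0},
    {"claw": 1,"tx": 0,"ty": 0,"tz": 0.006,"ax": 0,"ay": 0,"az": 0},
    {"claw": 1,"tx": 0,"ty": 0,"tz": 0.006,"ax": 0,"ay": 0,"az": 0},
    {"claw": 1,"tx": 0,"ty": 0,"tz": 0.005,"ax": 0,"ay": 0,"az": 0},
    {"claw": 1,"tx": 0,"ty": 0,"tz": 0.005,"ax": 0,"ay": 0,"az": 0},
    {"claw": 1,"tx": 0,"ty": 0,"tz": 0.005,"ax": 0,"ay": 0,"az": 0},
    {"claw": 1,"tx": 0,"ty": 0,"tz": 0.004,"ax": 0,"ay": 0,"az": 0},
    {"claw": 1,"tx": 0,"ty": 0,"tz": 0,"ax": 0,"ay": 0,"az": 0},
    {"claw": 1,"tx": 0,"ty": 0,"tz": 0,"ax": 0,"ay": 0,"az": 0},
    {"claw": 1,"tx": 0,"ty": 0,"tz": 0,"ax": 0,"ay": 0,"az": 0}
  ]
}}

```text
clock: 29.28
tcp_pos: [0.5699, 0.0033, 0.3189]
orientation: [2.747, 1.523, 0.0]
contact_force: [0.3, 0.3, -1.6]
grip_width: 0.0556
gripper_force: 75.0
```

```bash
python3 - .5698 .0034 < st.py
```

```text
29.2833 tcp [0.5699 0.0033 0.3189] grasp [0.5699 0.0033 0.1659] yawx 58.0 F [ 0.3283  0.3241 -1.626 ] M [-0.0178 -0.0074  0.0221] w 0.055648888672672335 j [-0.7734  0.556   0.898   1.9337 -0.5474  0.9157 -0.159 ]
to target tool xyz [ 0.     -0.0002 -0.    ]
```

Request:
{"api": "arm_command", "payload": {
  "plan": [
    {"claw": 1,"tx": 0,"ty": 0,"tz": 0.004,"ax": 0,"ay": 0,"az": 0},
    {"claw": 1,"tx": 0,"ty": 0,"tz": 0.005,"ax": 0,"ay": 0,"az": 0},
    {"claw": 1,"tx": 0,"ty": 0,"tz": 0.004,"ax": 0,"ay": 0,"az": 0},
    {"claw": 1,"tx": 0,"ty": 0,"tz": 0.003,"ax": 0,"ay": 0,"az": 0},
    {"claw": 1,"tx": 0,"ty": 0,"tz": 0.002,"ax": 0,"ay": 0,"az": 0},
    {"claw": 1,"tx": 0,"ty": 0,"tz": 0.001,"ax": 0,"ay": 0,"az": 0},
    {"claw": 1,"tx": 0,"ty": 0,"tz": 0,"ax": 0,"ay": 0,"az": 0},
    {"claw": 1,"tx": 0,"ty": 0,"tz": 0,"ax": 0,"ay": 0,"az": 0},
    {"claw": 1,"tx": 0,"ty": 0,"tz": 0,"ax": 0,"ay": 0,"az": 0},
    {"claw": 1,"tx": 0,"ty": 0,"tz": 0,"ax": 0,"ay": 0,"az": 0}
  ]
}}

```text
clock: 30.12
tcp_pos: [0.5697, 0.003, 0.3014]
orientation: [-2.746, -1.522, -0.001]
contact_force: [-9.9, 2.5, 19.9]
grip_width: 0.0555
gripper_force: 77.8
```

```bash
python3 - <<'E'
from h import *
np.set_printoptions(precision=4,suppress=True)
for n in('top','scene'):
    im=cv2.imread(f'pics/{n}0.png').astype(int); u,v=pix(n,(.412,.286,.02))[0].round().astype(int)
    print(n,u,v); print(im[v-11:v+12,u-13:u+14].sum(2))
E
```

```text
top 170 250
[[329 338 340 349 347 349 351 338 328 313 302 294 305 295 291 285 286 285
  285 293 304 301 296 307 316 320 328]
 [334 339 346 351 347 349 345 332 316 294 300 304 297 290 289 285 287 286
  288 291 294 311 297 298 320 315 320]
 [329 338 343 344 341 347 344 336 316 301 301 258 246 242 241 230 239 271
  292 294 298 310 305 304 323 317 319]
 [336 336 336 336 342 350 345 339 327 263 236 168 137 128 129 128 140 200
  242 274 296 304 301 297 318 328 328]
 [343 336 339 340 343 352 349 337 274 161 117 125 122 117 114  93 113 140
  152 206 267 310 305 304 323 331 330]
 [354 343 341 348 353 360 339 287 162 119 122 123 123 112 108 104 120 123
  127 126 178 275 303 312 327 321 327]
 [350 356 360 358 357 364 308 172 117 124 113 126 128 121 112 108 113 123
  115 117 120 198 313 306 329 320 322]
 [349 358 364 361 352 342 221 126 127 125 119 123 119 117 109  99 111 121
  118 127 115 151 282 317 333 321 325]
 [345 348 354 350 350 336 127 122 122 116 126 118 120 125 105 109 114 126
  115 122 125 119 205 319 333 325 328]
 [342 345 342 350 344 305 111 124 127 121 117 127 125 119 109 101 124 1
[... 3425 characters left out ...]
 362 384 389 391 379]
 [194 206 211 195 205 238 242 169 104  86  87  94  76  83  89  89  76  77
   88 130 240 354 396 417 420 376 279]
 [196 196 205 209 206 230 255 222 166 145 106  92  92  88  86  85 110 127
  216 290 369 415 419 434 424 303 196]
 [204 200 199 191 206 214 254 246 247 216 172 141 135 154 162 176 239 271
  378 406 416 413 409 424 383 238 155]
 [211 195 202 211 195 226 244 263 255 237 239 235 244 302 320 346 392 400
  418 439 425 423 421 405 331 207 143]
 [206 203 212 206 190 215 283 303 296 294 288 293 332 387 429 429 385 368
  380 398 414 432 422 378 281 188 146]
 [207 198 203 207 197 245 335 386 385 391 390 397 405 413 416 405 336 311
  333 356 376 410 395 312 246 180 151]]
```

Request:
{"api": "arm_command", "payload": {
  "plan": [
    {"claw": 0,"tx": 0,"ty": 0,"tz": 0,"ax": 0,"ay": 0,"az": 0},
    {"claw": 0,"tx": 0,"ty": 0,"tz": 0,"ax": 0,"ay": 0,"az": 0},
    {"claw": 0,"tx": 0,"ty": 0,"tz": 0,"ax": 0,"ay": 0,"az": 0},
    {"claw": 0,"tx": 0,"ty": 0,"tz": -0.04,"ax": 0,"ay": 0,"az": 0},
    {"claw": 0,"tx": 0,"ty": 0,"tz": -0.03,"ax": 0,"ay": 0,"az": 0},
    {"claw": 0,"tx": 0.0224,"ty": -0.033,"tz": 0,"ax": 0,"ay": 0,"az": 0},
    {"claw": 0,"tx": 0.0224,"ty": -0.033,"tz": 0,"ax": 0,"ay": 0,"az": 0},
    {"claw": 0,"tx": 0.0224,"ty": -0.033,"tz": 0,"ax": 0,"ay": 0,"az": 0},
    {"claw": 0,"tx": 0.0224,"ty": -0.033,"tz": 0,"ax": 0,"ay": 0,"az": 0},
    {"claw": 0,"tx": 0,"ty": 0,"tz": 0,"ax": 0,"ay": 0,"az": 0}
  ],
  "squeeze": 20
}}

```text
clock: 30.95
tcp_pos: [0.5025, 0.1581, 0.3685]
orientation: [-2.735, -1.539, 0.003]
contact_force: [0.2, 0.0, -0.4]
grip_width: 0.0852
gripper_force: 0.0
```

```bash
python3 - <<'E'
from h import *
np.set_printoptions(precision=4,suppress=True)
print('centre',ray('top',[[170.6,249.3]],.023))
for a,b in((171.65,171.35),(171.5,171.5)):
    f=ray('top',[[a,243],[b,256]],.034); print('wing -y face',f.mean(0),np.degrees(np.arctan2(*(f[0]-f[1])[1::-1])))
# scene: fit synthetic silhouette
im=cv2.imread('pics/scene0.png').astype(int).sum(2); u,v=pix('scene',(.412,.286,.02))[0].round().astype(int)
m=(im[v-11:v+12,u-13:u+14]<165).astype('uint8'); m[:3]=0; m[:,:6]=0; m[:,22:]=0
mt=(cv2.imread('pics/top0.png').astype(int).sum(2)[237:264,155:185]<180).astype('uint8'); mt[22:]=0
t=np.linspace(0,2*np.pi,60); K=8
def sil(n,c,a,u0,v0,sh):
    R2=np.array([[np.cos(a),-np.sin(a)],[np.sin(a),np.cos(a)]]); o=np.zeros((sh[0]*K,sh[1]*K),'uint8')
    cyl=[[*(np.array(c)+.029*np.array([np.cos(q),np.sin(q)])),z] for z in(0,.023) for q in t]
    bar=[[*(np.array(c)+R2@[x,y]),z] for z in(.023,.045) for x in(-.025,.025) for y in(-.007,.007)]
    for P in(cyl,bar):
        h=cv2.convexHull(((pix(n,np.array(P))-[u0,v0]+.5)*K).astype(np.float32)); cv2.fillPoly(o,[h.astype(np.int32)],1)
    return cv2.resize(o.astype(np.float32),sh[::-1],interpolation=cv2.INTER_AREA)
from scipy.optimize import minimize
def cost(p,w): 
    e=0
    if 's' in w: e+=((sil('scene',p[:2],np.radians(p[2]*1e3),u-13,v-11,m.shape)-m)**2).sum()
    if 't' in w: e+=((sil('top',p[:2],np.radians(p[2]*1e3),155,237,mt.shape)-mt)**2).sum()
    return e
for w in('s','t','st'):
    b=min((minimize(cost,[.412,.282,a],args=(w,),method='Nelder-Mead',options=dict(initial_simplex=[[.412,.282,a],[.418,.282,a],[.412,.288,a],[.412,.282,a+.008]])) for a in(-.03,-.01,.01,.03)),key=lambda q:q.fun); print(w,b.x,b.fun)
E
```

```text
centre [[0.4154 0.2819 0.023 ]]
wing -y face [0.4142 0.2767 0.034 ] -1.0860426373529044
wing -y face [0.4142 0.2767 0.034 ] 0.2503079787493107
s [0.4116 0.2846 0.0123] 24.3173828125
t [ 0.4146  0.2827 -0.0343] 7.6572265625
st [0.4142 0.2832 0.0167] 35.393310546875
```

Request:
{"api": "arm_command", "payload": {
  "plan": [
    {"claw": 0.1,"tx": 0,"ty": 0,"tz": 0.015,"ax": 0,"ay": 0,"az": -6.4},
    {"claw": 0.1,"tx": 0,"ty": 0,"tz": 0.015,"ax": 0,"ay": 0,"az": -6.4},
    {"claw": 0.1,"tx": 0,"ty": 0,"tz": 0.015,"ax": 0,"ay": 0,"az": -6.4},
    {"claw": 0.1,"tx": 0,"ty": 0,"tz": 0.015,"ax": 0,"ay": 0,"az": -6.4},
    {"claw": 0.1,"tx": 0,"ty": 0,"tz": 0.015,"ax": 0,"ay": 0,"az": -6.4},
    {"claw": 0.1,"tx": 0.0314,"ty": -0.0224,"tz": 0,"ax": 0,"ay": 0,"az": 0},
    {"claw": 0.1,"tx": 0.0314,"ty": -0.0224,"tz": 0,"ax": 0,"ay": 0,"az": 0},
    {"claw": 0.1,"tx": 0.0314,"ty": -0.0224,"tz": 0,"ax": 0,"ay": 0,"az": 0},
    {"claw": 0.1,"tx": 0.0314,"ty": -0.0224,"tz": 0,"ax": 0,"ay": 0,"az": 0},
    {"claw": 0.1,"tx": 0,"ty": 0,"tz": 0,"ax": 0,"ay": 0,"az": 0}
  ]
}}

```text
clock: 31.78
tcp_pos: [0.4115, 0.2816, 0.2938]
orientation: [-2.207, -2.231, 0.002]
contact_force: [-0.5, 0.5, -0.1]
grip_width: 0.0768
gripper_force: 0.0
```

```bash
python3 - .413 .2838 < st.py
```

```text
31.7833 tcp [0.4115 0.2816 0.2938] grasp [0.411  0.2818 0.1408] yawx 90.64 F [-0.5047  0.4675 -0.0679] M [ 0.0049  0.0187 -0.0011] w 0.07683547257523514 j [-1.3404  0.4304  0.7749  2.1095 -0.4392  0.7666 -0.2753]
to target tool xyz [ 0.0019  0.002  -0.    ]
```

Request:
{"api": "arm_command", "payload": {
  "plan": [
    {"claw": 0.1,"tx": 0.0012,"ty": 0.0015,"tz": 0.032,"ax": 0,"ay": 0,"az": 0.6},
    {"claw": 0.1,"tx": 0,"ty": 0,"tz": 0.032,"ax": 0,"ay": 0,"az": 0},
    {"claw": 0.1,"tx": 0,"ty": 0,"tz": 0.031,"ax": 0,"ay": 0,"az": 0},
    {"claw": 0.2,"tx": 0,"ty": 0,"tz": 0,"ax": 0,"ay": 0,"az": 0},
    {"claw": 1,"tx": 0,"ty": 0,"tz": 0,"ax": 0,"ay": 0,"az": 0},
    {"claw": 1,"tx": 0,"ty": 0,"tz": 0,"ax": 0,"ay": 0,"az": 0},
    {"claw": 1,"tx": 0,"ty": 0,"tz": 0,"ax": 0,"ay": 0,"az": 0},
    {"claw": 1,"tx": 0,"ty": 0,"tz": 0,"ax": 0,"ay": 0,"az": 0},
    {"claw": 1,"tx": 0,"ty": 0,"tz": 0,"ax": 0,"ay": 0,"az": 0},
    {"claw": 1,"tx": 0,"ty": 0,"tz": 0,"ax": 0,"ay": 0,"az": 0}
  ],
  "squeeze": 20
}}

```text
clock: 32.62
tcp_pos: [0.4173, 0.2763, 0.2005]
orientation: [-2.233, -2.21, -0.002]
contact_force: [0.7, -0.3, -1.0]
grip_width: 0.0489
gripper_force: 21.2
```

```bash
python3 - .413 .2838 < st.py
```

```text
32.6167 tcp [0.4173 0.2763 0.2005] grasp [0.4175 0.2765 0.0475] yawx 89.42 F [ 0.6546 -0.2696 -1.036 ] M [0.0399 0.0362 0.0181] w 0.048948238908707704 j [-1.1889  0.5872  0.6129  2.1476 -0.6175  0.5836 -0.1349]
to target tool xyz [ 0.0072 -0.0045  0.    ]
```

Request:
{"api": "arm_command", "payload": {
  "plan": [
    {"claw": 0.1,"tx": 0,"ty": 0,"tz": 0,"ax": 0,"ay": 0,"az": 0},
    {"claw": 0.1,"tx": 0.007,"ty": 0,"tz": 0,"ax": 0,"ay": 0,"az": 0},
    {"claw": 0.1,"tx": 0,"ty": 0,"tz": 0,"ax": 0,"ay": 0,"az": 0},
    {"claw": 0.1,"tx": 0,"ty": 0,"tz": 0,"ax": 0,"ay": 0,"az": -7},
    {"claw": 0.1,"tx": 0,"ty": 0,"tz": 0,"ax": 0,"ay": 0,"az": -7},
    {"claw": 0.1,"tx": 0,"ty": 0,"tz": 0,"ax": 0,"ay": 0,"az": -7},
    {"claw": 0.1,"tx": 0,"ty": 0,"tz": 0,"ax": 0,"ay": 0,"az": -7},
    {"claw": 0.1,"tx": 0,"ty": 0,"tz": 0,"ax": 0,"ay": 0,"az": -7},
    {"claw": 0.1,"tx": 0,"ty": 0,"tz": 0,"ax": 0,"ay": 0,"az": -7},
    {"claw": 0.1,"tx": 0,"ty": 0,"tz": 0,"ax": 0,"ay": 0,"az": -7}
  ]
}}

```text
clock: 33.45
tcp_pos: [0.4173, 0.2834, 0.1998]
orientation: [1.106, 2.94, 0.0]
contact_force: [0.2, -0.0, -0.4]
grip_width: 0.077
gripper_force: 0.0
```

```bash
python3 - .4173 .2838 < st.py
```

```text
33.45 tcp [0.4173 0.2834 0.1998] grasp [0.4173 0.2834 0.0468] yawx 138.77 F [ 0.1645 -0.0161 -0.4075] M [-0.0247 -0.0281 -0.0355] w 0.07699957959516508 j [-1.0273  0.5379  0.3852  2.1282 -0.3833  0.5407  0.4918]
to target tool xyz [0.0003 0.0003 0.    ]
```

Request:
{"api": "arm_command", "payload": {
  "plan": [
    {"claw": 0.1,"tx": 0,"ty": 0,"tz": 0,"ax": 0,"ay": 0,"az": -6.8},
    {"claw": 0.1,"tx": 0,"ty": 0,"tz": 0,"ax": 0,"ay": 0,"az": -6.8},
    {"claw": 0.1,"tx": 0,"ty": 0,"tz": 0,"ax": 0,"ay": 0,"az": -6.8},
    {"claw": 0.1,"tx": 0,"ty": 0,"tz": 0,"ax": 0,"ay": 0,"az": -6.8},
    {"claw": 0.1,"tx": 0,"ty": 0,"tz": 0,"ax": 0,"ay": 0,"az": -6.8},
    {"claw": 0.1,"tx": 0,"ty": 0,"tz": 0,"ax": 0,"ay": 0,"az": -6.8},
    {"claw": 0.4,"tx": 0,"ty": 0,"tz": 0,"ax": 0,"ay": 0,"az": 0},
    {"claw": 0.6,"tx": 0,"ty": 0,"tz": 0,"ax": 0,"ay": 0,"az": 0},
    {"claw": 0.7,"tx": 0,"ty": 0,"tz": 0,"ax": 0,"ay": 0,"az": 0},
    {"claw": 0.75,"tx": 0,"ty": 0,"tz": 0,"ax": 0,"ay": 0,"az": 0}
  ]
}}

```text
clock: 34.28
tcp_pos: [0.4172, 0.2832, 0.1997]
orientation: [0.025, 3.141, -0.0]
contact_force: [-0.6, 0.0, -0.2]
grip_width: 0.0286
gripper_force: 0.0
```

Request:
{"api": "arm_command", "payload": {
  "plan": [
    {"claw": 1,"tx": 0,"ty": 0,"tz": 0,"ax": 0,"ay": 0,"az": 0},
    {"claw": 1,"tx": 0,"ty": 0,"tz": 0,"ax": 0,"ay": 0,"az": 0},
    {"claw": 1,"tx": 0,"ty": 0,"tz": 0,"ax": 0,"ay": 0,"az": 0},
    {"claw": 1,"tx": 0,"ty": 0,"tz": 0,"ax": 0,"ay": 0,"az": 0},
    {"claw": 1,"tx": 0,"ty": 0,"tz": 0,"ax": 0,"ay": 0,"az": 0},
    {"claw": 1,"tx": 0,"ty": 0,"tz": -0.01,"ax": 0,"ay": 0,"az": 0},
    {"claw": 1,"tx": 0,"ty": 0,"tz": -0.04,"ax": 0,"ay": 0,"az": 0},
    {"claw": 1,"tx": 0,"ty": 0,"tz": -0.04,"ax": 0,"ay": 0,"az": 0},
    {"claw": 1,"tx": 0,"ty": 0,"tz": -0.04,"ax": 0,"ay": 0,"az": 0},
    {"claw": 1,"tx": 0,"ty": 0,"tz": -0.04,"ax": 0,"ay": 0,"az": 0}
  ],
  "squeeze": 50
}}

```text
clock: 35.12
tcp_pos: [0.4167, 0.2824, 0.3718]
orientation: [-0.023, -3.141, 0.001]
contact_force: [1.2, 1.3, -1.0]
grip_width: 0.013
gripper_force: 48.9
```

```bash
python3 - .5698 .0032 < st.py
```

```text
35.1167 tcp [0.4167 0.2824 0.3718] grasp [0.4166 0.2822 0.2188] yawx 179.18 F [ 1.2198  1.2507 -1.0393] M [ 0.0615 -0.0886  0.0234] w 0.013017265289268462 j [-0.9642  0.2346  0.2855  2.0097 -0.0827  0.9092  0.9213]
to target tool xyz [-0.1572 -0.2768  0.0002]
```

Request:
{"api": "arm_command", "payload": {
  "plan": [
    {"claw": 1,"tx": 0,"ty": 0,"tz": -0.02,"ax": 0,"ay": 0,"az": 0},
    {"claw": 1,"tx": -0.0197,"ty": -0.0346,"tz": 0,"ax": 0,"ay": 0,"az": 0},
    {"claw": 1,"tx": -0.0197,"ty": -0.0346,"tz": 0,"ax": 0,"ay": 0,"az": 0},
    {"claw": 1,"tx": -0.0197,"ty": -0.0346,"tz": 0,"ax": 0,"ay": 0,"az": 0},
    {"claw": 1,"tx": -0.0197,"ty": -0.0346,"tz": 0,"ax": 0,"ay": 0,"az": 0},
    {"claw": 1,"tx": -0.0197,"ty": -0.0346,"tz": 0,"ax": 0,"ay": 0,"az": 0},
    {"claw": 1,"tx": -0.0197,"ty": -0.0346,"tz": 0,"ax": 0,"ay": 0,"az": 0},
    {"claw": 1,"tx": -0.0197,"ty": -0.0346,"tz": 0,"ax": 0,"ay": 0,"az": 0},
    {"claw": 1,"tx": -0.0197,"ty": -0.0346,"tz": 0,"ax": 0,"ay": 0,"az": 0},
    {"claw": 1,"tx": 0,"ty": 0,"tz": 0,"ax": 0,"ay": 0,"az": 3.5}
  ]
}}

```text
clock: 35.95
tcp_pos: [0.5726, -0.0051, 0.3908]
orientation: [0.135, 3.136, -0.007]
contact_force: [1.4, -1.0, 0.7]
grip_width: 0.0129
gripper_force: 49.1
```

Request:
{"api": "arm_command", "payload": {
  "plan": [
    {"claw": 1,"tx": 0,"ty": 0,"tz": 0,"ax": 0,"ay": 0,"az": 0},
    {"claw": 1,"tx": 0,"ty": 0,"tz": 0,"ax": 0,"ay": 0,"az": 0},
    {"claw": 1,"tx": 0,"ty": 0,"tz": 0,"ax": 0,"ay": 0,"az": 0},
    {"claw": 1,"tx": 0,"ty": 0,"tz": 0,"ax": 0,"ay": 0,"az": 0},
    {"claw": 1,"tx": 0,"ty": 0,"tz": 0,"ax": 0,"ay": 0,"az": 0},
    {"claw": 1,"tx": 0,"ty": 0,"tz": 0,"ax": 0,"ay": 0,"az": 0},
    {"claw": 1,"tx": 0,"ty": 0,"tz": 0,"ax": 0,"ay": 0,"az": 0},
    {"claw": 1,"tx": 0,"ty": 0,"tz": 0,"ax": 0,"ay": 0,"az": 0},
    {"claw": 1,"tx": 0,"ty": 0,"tz": 0,"ax": 0,"ay": 0,"az": 0},
    {"claw": 1,"tx": 0,"ty": 0,"tz": 0,"ax": 0,"ay": 0,"az": 0}
  ]
}}

```text
clock: 36.78
tcp_pos: [0.571, 0.0041, 0.3897]
orientation: [-0.118, -3.139, -0.0]
contact_force: [-0.3, -0.3, -1.7]
grip_width: 0.0128
gripper_force: 49.1
```

```bash
python3 - .5698 .0032 < st.py
python3 - <<'E'
from h import *
s=snap('scene','pics/s6.png')[:,:,::-1]; print(r.tip_of('spindle_head','scene')[:1])
u,v=pix('scene',(.57,.003,.16))[0].astype(int)
cv2.imwrite('pics/s6c.png',cv2.resize(np.clip(s[v-25:v+25,u-30:u+30]*1.5,0,255).astype('uint8'),(720,600),interpolation=cv2.INTER_CUBIC))
E
```

```text
36.7833 tcp [0.571  0.0041 0.3897] grasp [0.571  0.0041 0.2367] yawx 175.71 F [-0.3142 -0.3047 -1.7475] M [ 0.0064 -0.0094 -0.0075] w 0.012800723680868278 j [-0.4831  0.3418  0.4625  1.85   -0.1798  0.9909  1.5513]
to target tool xyz [ 0.0011 -0.001   0.    ]
[{'location': [-0.0324, 0.048, -1.7521], 'confidence': 0.52}]
```

View pics/s6c.png

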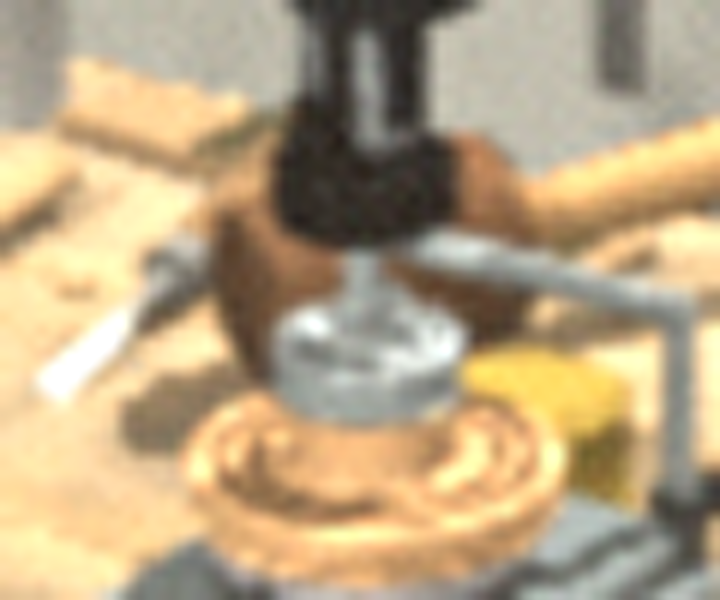

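Request:
{"api": "arm_command", "payload": {
  "plan": [
    {"claw": 1,"tx": 0.0011,"ty": -0.001,"tz": 0.006,"ax": 0,"ay": 0,"az": 0},
    {"claw": 1,"tx": 0,"ty": 0,"tz": 0.006,"ax": 0,"ay": 0,"az": 0},
    {"claw": 1,"tx": 0,"ty": 0,"tz": 0.006,"ax": 0,"ay": 0,"az": 0},
    {"claw": 1,"tx": 0,"ty": 0,"tz": 0.003,"ax": 0,"ay": 0,"az": 0},
    {"claw": 1,"tx": 0,"ty": 0,"tz": 0.002,"ax": 0,"ay": 0,"az": 0},
    {"claw": 1,"tx": 0,"ty": 0,"tz": 0.002,"ax": 0,"ay": 0,"az": 0},
    {"claw": 1,"tx": 0,"ty": 0,"tz": 0.002,"ax": 0,"ay": 0,"az": 0},
    {"claw": 1,"tx": 0,"ty": 0,"tz": 0.002,"ax": 0,"ay": 0,"az": 0},
    {"claw": 1,"tx": 0,"ty": 0,"tz": 0,"ax": 0,"ay": 0,"az": 0},
    {"claw": 1,"tx": 0,"ty": 0,"tz": 0,"ax": 0,"ay": 0,"az": 0}
  ]
}}

```text
clock: 37.72
tcp_pos: [0.5698, 0.0032, 0.3607]
orientation: [0.118, 3.139, 0.0]
contact_force: [0.5, 0.2, -1.6]
grip_width: 0.0128
gripper_force: 49.1
```

```bash
python3 - .5698 .0032 < st.py
```

```text
37.7167 tcp [0.5698 0.0032 0.3607] grasp [0.5699 0.0032 0.2077] yawx 175.71 F [ 0.4737  0.2321 -1.6277] M [0.009  0.0006 0.0229] w 0.012787738722246936 j [-0.4703  0.3742  0.4514  1.8805 -0.2001  0.9311  1.57  ]
to target tool xyz [ 0.0001 -0.     -0.    ]
```

Request:
{"api": "arm_command", "payload": {
  "plan": [
    {"claw": 1,"tx": 0,"ty": 0,"tz": 0.002,"ax": 0,"ay": 0,"az": 0},
    {"claw": 1,"tx": 0,"ty": 0,"tz": 0.002,"ax": 0,"ay": 0,"az": 0},
    {"claw": 1,"tx": 0,"ty": 0,"tz": 0.002,"ax": 0,"ay": 0,"az": 0},
    {"claw": 1,"tx": 0,"ty": 0,"tz": 0.002,"ax": 0,"ay": 0,"az": 0},
    {"claw": 1,"tx": 0,"ty": 0,"tz": 0.002,"ax": 0,"ay": 0,"az": 0},
    {"claw": 1,"tx": 0,"ty": 0,"tz": 0.0015,"ax": 0,"ay": 0,"az": 0},
    {"claw": 1,"tx": 0,"ty": 0,"tz": 0,"ax": 0,"ay": 0,"az": 0},
    {"claw": 1,"tx": 0,"ty": 0,"tz": 0,"ax": 0,"ay": 0,"az": 0},
    {"claw": 1,"tx": 0,"ty": 0,"tz": 0,"ax": 0,"ay": 0,"az": 0},
    {"claw": 1,"tx": 0,"ty": 0,"tz": 0,"ax": 0,"ay": 0,"az": 0}
  ]
}}

```text
clock: 38.55
tcp_pos: [0.5699, 0.0031, 0.3499]
orientation: [0.118, 3.139, 0.001]
contact_force: [-2.6, 0.4, 5.4]
grip_width: 0.0129
gripper_force: 50.1
```

```bash
python3 - .5698 .0032 < st.py
```

```text
38.55 tcp [0.5699 0.0031 0.3499] grasp [0.5699 0.0032 0.1969] yawx 175.7 F [-2.6133  0.4341  5.4306] M [0.0415 0.6007 0.0121] w 0.012928351539428904 j [-0.465   0.3877  0.4464  1.89   -0.209   0.9092  1.5774]
to target tool xyz [ 0.0001  0.     -0.    ]
```

Request:
{"api": "arm_command", "payload": {
  "plan": [
    {"claw": 1,"tx": 0,"ty": 0,"tz": -0.0004,"ax": 0,"ay": 0,"az": 6},
    {"claw": 1,"tx": 0,"ty": 0,"tz": 0,"ax": 0,"ay": 0,"az": 6},
    {"claw": 1,"tx": 0,"ty": 0,"tz": 0,"ax": 0,"ay": 0,"az": 6},
    {"claw": 1,"tx": 0,"ty": 0,"tz": 0,"ax": 0,"ay": 0,"az": 6},
    {"claw": 1,"tx": 0,"ty": 0,"tz": 0,"ax": 0,"ay": 0,"az": 6},
    {"claw": 1,"tx": 0,"ty": 0,"tz": 0,"ax": 0,"ay": 0,"az": 6},
    {"claw": 1,"tx": 0,"ty": 0,"tz": 0,"ax": 0,"ay": 0,"az": 6},
    {"claw": 1,"tx": 0,"ty": 0,"tz": 0,"ax": 0,"ay": 0,"az": 6},
    {"claw": 1,"tx": 0,"ty": 0,"tz": 0,"ax": 0,"ay": 0,"az": 0},
    {"claw": 1,"tx": 0,"ty": 0,"tz": 0,"ax": 0,"ay": 0,"az": 0}
  ]
}}

```text
clock: 39.38
tcp_pos: [0.5701, 0.0032, 0.3499]
orientation: [1.38, 2.821, 0.0]
contact_force: [0.6, -0.3, 2.7]
grip_width: 0.0127
gripper_force: 49.6
```

```bash
python3 - .5698 .0032 < st.py
```

```text
39.3833 tcp [0.5701 0.0032 0.3499] grasp [0.5703 0.0032 0.1969] yawx 127.88 F [ 0.6221 -0.2893  2.6563] M [-0.0006 -0.0102 -0.0151] w 0.012689299785708302 j [-0.6138  0.4233  0.6475  1.8987 -0.316   0.9216  0.8459]
to target tool xyz [ 0.0003 -0.0004 -0.    ]
```

Request:
{"api": "arm_command", "payload": {
  "plan": [
    {"claw": 1,"tx": 0.0003,"ty": -0.0003,"tz": 0,"ax": 0,"ay": 0,"az": 6},
    {"claw": 1,"tx": 0,"ty": 0,"tz": 0,"ax": 0,"ay": 0,"az": 6},
    {"claw": 1,"tx": 0,"ty": 0,"tz": 0,"ax": 0,"ay": 0,"az": 6},
    {"claw": 1,"tx": 0,"ty": 0,"tz": 0,"ax": 0,"ay": 0,"az": 6},
    {"claw": 1,"tx": 0,"ty": 0,"tz": 0,"ax": 0,"ay": 0,"az": 6},
    {"claw": 1,"tx": 0,"ty": 0,"tz": 0,"ax": 0,"ay": 0,"az": 5},
    {"claw": 1,"tx": 0,"ty": 0,"tz": 0,"ax": 0,"ay": 0,"az": 4},
    {"claw": 1,"tx": 0,"ty": 0,"tz": 0,"ax": 0,"ay": 0,"az": 3},
    {"claw": 1,"tx": 0,"ty": 0,"tz": 0,"ax": 0,"ay": 0,"az": 0},
    {"claw": 1,"tx": 0,"ty": 0,"tz": 0,"ax": 0,"ay": 0,"az": 0}
  ]
}}

```text
clock: 40.22
tcp_pos: [0.5697, 0.0033, 0.3499]
orientation: [2.299, 2.14, 0.001]
contact_force: [0.1, 0.2, 3.8]
grip_width: 0.013
gripper_force: 49.8
```

```bash
python3 - .5698 .0032 < st.py
```

```text
40.2167 tcp [0.5697 0.0033 0.3499] grasp [0.5698 0.0033 0.1969] yawx 85.91 F [0.0932 0.2319 3.8016] M [ 0.0285 -0.0482 -0.0585] w 0.013025373034617921 j [-0.7421  0.4764  0.8354  1.9068 -0.4326  0.947   0.2261]
to target tool xyz [-0.0001 -0.     -0.    ]
```

Request:
{"api": "arm_command", "payload": {
  "plan": [
    {"claw": 1,"tx": 0,"ty": 0,"tz": 0,"ax": 0,"ay": 0,"az": 1.5},
    {"claw": 1,"tx": 0,"ty": 0,"tz": 0,"ax": 0,"ay": 0,"az": 1.5},
    {"claw": 1,"tx": 0,"ty": 0,"tz": 0,"ax": 0,"ay": 0,"az": 0},
    {"claw": 1,"tx": 0,"ty": 0,"tz": 0,"ax": 0,"ay": 0,"az": 0},
    {"claw": 1,"tx": 0,"ty": 0,"tz": 0,"ax": 0,"ay": 0,"az": 0},
    {"claw": 1,"tx": 0,"ty": 0,"tz": 0,"ax": 0,"ay": 0,"az": 0},
    {"claw": 1,"tx": 0,"ty": 0,"tz": 0,"ax": 0,"ay": 0,"az": 0},
    {"claw": 1,"tx": 0,"ty": 0,"tz": 0,"ax": 0,"ay": 0,"az": 0},
    {"claw": 1,"tx": 0,"ty": 0,"tz": 0,"ax": 0,"ay": 0,"az": 0},
    {"claw": 1,"tx": 0,"ty": 0,"tz": 0,"ax": 0,"ay": 0,"az": 0}
  ]
}}

```text
clock: 41.05
tcp_pos: [0.5696, 0.0032, 0.3499]
orientation: [2.358, 2.075, 0.001]
contact_force: [0.2, 0.1, 5.5]
grip_width: 0.0128
gripper_force: 50.0
```

```bash
python3 - .5698 .0032 < st.py
```

```text
41.05 tcp [0.5696 0.0032 0.3499] grasp [0.5697 0.0032 0.1969] yawx 82.69 F [0.2237 0.051  5.5367] M [ 0.0567 -0.018  -0.059 ] w 0.012847723502324654 j [-0.7514  0.4816  0.85    1.9075 -0.4425  0.9499  0.1795]
to target tool xyz [-0.      0.0001  0.    ]
```

Request:
{"api": "arm_command", "payload": {
  "plan": [
    {"claw": 1,"tx": 0,"ty": 0,"tz": -0.0003,"ax": 0,"ay": 0,"az": 1.5},
    {"claw": 1,"tx": 0,"ty": 0,"tz": 0,"ax": 0,"ay": 0,"az": 1.5},
    {"claw": 1,"tx": 0,"ty": 0,"tz": 0,"ax": 0,"ay": 0,"az": 1},
    {"claw": 1,"tx": 0,"ty": 0,"tz": 0,"ax": 0,"ay": 0,"az": 0},
    {"claw": 1,"tx": 0,"ty": 0,"tz": 0,"ax": 0,"ay": 0,"az": 0},
    {"claw": 1,"tx": 0,"ty": 0,"tz": 0,"ax": 0,"ay": 0,"az": 0},
    {"claw": 1,"tx": 0,"ty": 0,"tz": 0,"ax": 0,"ay": 0,"az": 0},
    {"claw": 1,"tx": 0,"ty": 0,"tz": 0,"ax": 0,"ay": 0,"az": 0},
    {"claw": 1,"tx": 0,"ty": 0,"tz": 0,"ax": 0,"ay": 0,"az": 0},
    {"claw": 1,"tx": 0,"ty": 0,"tz": 0,"ax": 0,"ay": 0,"az": 0}
  ]
}}

```text
clock: 41.88
tcp_pos: [0.5694, 0.0032, 0.3499]
orientation: [-2.429, -1.992, 0.0]
contact_force: [0.3, -0.7, 5.2]
grip_width: 0.0128
gripper_force: 49.8
```

```bash
python3 - .5698 .0032 < st.py
```

```text
41.8833 tcp [0.5694 0.0032 0.3499] grasp [0.5694 0.0032 0.1969] yawx 78.71 F [ 0.333  -0.6606  5.2363] M [-0.0327 -0.0186 -0.0802] w 0.012777460819661612 j [-0.7634  0.4884  0.8687  1.9083 -0.4546  0.9541  0.1219]
to target tool xyz [ 0.0001  0.0004 -0.    ]
```

Request:
{"api": "arm_command", "payload": {
  "plan": [
    {"claw": 1,"tx": 0,"ty": 0.0003,"tz": -0.0003,"ax": 0,"ay": 0,"az": 1.5},
    {"claw": 1,"tx": 0,"ty": 0,"tz": 0,"ax": 0,"ay": 0,"az": 1.5},
    {"claw": 1,"tx": 0,"ty": 0,"tz": 0,"ax": 0,"ay": 0,"az": 0},
    {"claw": 1,"tx": 0,"ty": 0,"tz": 0,"ax": 0,"ay": 0,"az": 0},
    {"claw": 1,"tx": 0,"ty": 0,"tz": 0,"ax": 0,"ay": 0,"az": 0},
    {"claw": 1,"tx": 0,"ty": 0,"tz": 0,"ax": 0,"ay": 0,"az": 0},
    {"claw": 1,"tx": 0,"ty": 0,"tz": 0,"ax": 0,"ay": 0,"az": 0},
    {"claw": 1,"tx": 0,"ty": 0,"tz": 0,"ax": 0,"ay": 0,"az": 0},
    {"claw": 1,"tx": 0,"ty": 0,"tz": 0,"ax": 0,"ay": 0,"az": 0},
    {"claw": 1,"tx": 0,"ty": 0,"tz": 0,"ax": 0,"ay": 0,"az": 0}
  ]
}}

```text
clock: 42.72
tcp_pos: [0.5695, 0.0034, 0.35]
orientation: [-2.48, -1.928, 0.001]
contact_force: [-0.3, 2.6, 0.3]
grip_width: 0.013
gripper_force: 49.2
```

```bash
python3 - .5698 .0032 < st.py
```

```text
42.7167 tcp [0.5695 0.0034 0.35  ] grasp [0.5694 0.0034 0.197 ] yawx 75.72 F [-0.2848  2.561   0.2859] M [0.3597 0.1796 0.0533] w 0.01301954806971515 j [-0.772   0.494   0.8824  1.9081 -0.4643  0.958   0.0788]
to target tool xyz [-0.0001  0.0004 -0.    ]
```

Request:
{"api": "arm_command", "payload": {
  "plan": [
    {"claw": 0.4,"tx": 0,"ty": 0,"tz": 0,"ax": 0,"ay": 0,"az": 0},
    {"claw": 0.4,"tx": 0,"ty": 0,"tz": 0,"ax": 0,"ay": 0,"az": 0},
    {"claw": 0.4,"tx": 0,"ty": 0,"tz": 0,"ax": 0,"ay": 0,"az": 0},
    {"claw": 0.4,"tx": 0,"ty": 0,"tz": -0.02,"ax": 0,"ay": 0,"az": 0},
    {"claw": 0.4,"tx": 0,"ty": 0,"tz": -0.03,"ax": 0,"ay": 0,"az": 0},
    {"claw": 0.4,"tx": 0,"ty": 0,"tz": -0.03,"ax": 0,"ay": 0,"az": 0},
    {"claw": 0.4,"tx": 0.03,"ty": -0.02,"tz": 0,"ax": 0,"ay": 0,"az": 0},
    {"claw": 0.4,"tx": 0.03,"ty": -0.02,"tz": 0,"ax": 0,"ay": 0,"az": 0},
    {"claw": 0.4,"tx": 0.03,"ty": -0.02,"tz": 0,"ax": 0,"ay": 0,"az": 0},
    {"claw": 0.4,"tx": 0.03,"ty": -0.02,"tz": 0,"ax": 0,"ay": 0,"az": 0}
  ]
}}

```text
clock: 43.55
tcp_pos: [0.5212, 0.1401, 0.4305]
orientation: [2.482, 1.926, 0.001]
contact_force: [1.0, 0.1, -0.1]
grip_width: 0.0513
gripper_force: 0.0
```

Request:
{"api": "arm_command", "payload": {
  "plan": [
    {"claw": 0.4,"tx": 0.03,"ty": -0.02,"tz": 0,"ax": 0,"ay": 0,"az": 0},
    {"claw": 0.4,"tx": 0.03,"ty": -0.02,"tz": 0,"ax": 0,"ay": 0,"az": 0},
    {"claw": 0.4,"tx": 0.03,"ty": -0.02,"tz": 0,"ax": 0,"ay": 0,"az": 0},
    {"claw": 0.4,"tx": 0,"ty": 0,"tz": 0,"ax": 0,"ay": 0,"az": 0},
    {"claw": 0.4,"tx": 0,"ty": 0,"tz": 0,"ax": 0,"ay": 0,"az": 0},
    {"claw": 0.4,"tx": 0,"ty": 0,"tz": 0,"ax": 0,"ay": 0,"az": 0},
    {"claw": 0.4,"tx": 0,"ty": 0,"tz": 0,"ax": 0,"ay": 0,"az": 0},
    {"claw": 0.4,"tx": 0,"ty": 0,"tz": 0,"ax": 0,"ay": 0,"az": 0},
    {"claw": 0.4,"tx": 0,"ty": 0,"tz": 0,"ax": 0,"ay": 0,"az": 0},
    {"claw": 0.4,"tx": 0,"ty": 0,"tz": 0,"ax": 0,"ay": 0,"az": 0}
  ]
}}

```text
clock: 44.38
tcp_pos: [0.4862, 0.2403, 0.4303]
orientation: [-2.482, -1.926, -0.0]
contact_force: [0.1, -0.1, -0.2]
grip_width: 0.0512
gripper_force: 0.0
```

```bash
python3 - .5698 .0032 < st.py
python3 - <<'E'
from h import *
im=snap('top','pics/t7.png')[:,:,::-1]; s=snap('scene','pics/s7.png')[:,:,::-1]
for t in 'drive_flange honing_wheel clamp_ring lock_cap brush_tin stain_tin wax_tin sanding_block'.split():
  for n in('top','scene'): print(t,n,[(round(d['confidence'],2),w(n,d['location']).round(4)) for d in r.tip_of(t,n)[:1]])
T=[]
for n,i,g in(('top',im,2.2),('scene',s,1.8)):
    u,v=pix(n,(.57,.003,.15))[0].astype(int); T.append(cv2.resize(np.clip(i[v-22:v+22,u-22:u+22]*g,0,255).astype('uint8'),(400,400),interpolation=cv2.INTER_CUBIC))
cv2.imwrite('pics/m7.png',np.hstack(T))
E
```

```text
44.3833 tcp [0.4862 0.2403 0.4303] grasp [0.4862 0.2403 0.2773] yawx 75.61 F [ 0.074  -0.0983 -0.1876] M [-0.0277 -0.021  -0.0468] w 0.051192590165232955 j [-1.3456  0.3388  0.9773  1.889  -0.3179  1.0796 -0.493 ]
to target tool xyz [-0.2089  0.1399 -0.    ]
drive_flange top []
drive_flange scene [(0.5, array([ 7.682e-01, -1.517e-01, -1.000e-04]))]
honing_wheel top [(0.56, array([0.5753, 0.0016, 0.0931]))]
honing_wheel scene [(0.9, array([0.57  , 0.0041, 0.0928]))]
clamp_ring top []
clamp_ring scene []
lock_cap top [(0.8, array([0.5673, 0.0048, 0.1517]))]
lock_cap scene [(0.6, array([0.5651, 0.0053, 0.1538]))]
brush_tin top [(0.68, array([ 5.247e-01, -4.274e-01,  2.000e-04]))]
brush_tin scene [(0.8, array([ 0.5257, -0.4285,  0.0025]))]
stain_tin top []
stain_tin scene [(0.6, array([0.5368, 0.4041, 0.0024]))]
wax_tin top [(0.59, array([ 0.758 ,  0.0761, -0.0029]))]
wax_tin scene [(0.63, array([0.7585, 0.0763, 0.0014]))]
sanding_block top [(0.87, array([ 0.7697, -0.1568, -0.0032]))]
sanding_block scene [(0.68, array([ 0.769 , -0.1503, -0.0051]))]
```

View pics/m7.png

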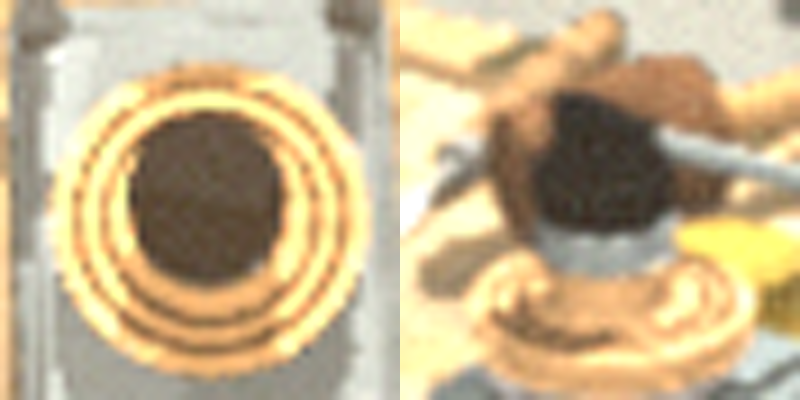

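```bash
python3 -c "
from bench import r
print(r.hand_in())"
```

```text
the job is handed in; nothing more can be done
None
```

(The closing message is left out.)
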